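# Square a specimen disc to the alignment bar of a tissue slicer stage

## Task

On the white slicer stage, turn the steel specimen disc with a fingertip pressed lightly on its face until its flat edge lies flush against the blue spring-loaded alignment bar and the bar has sprung fully in. Press gently, for the disc sits on a delicate carrier, and do not push the bar. Then, with the flat still flush, push the red lock lever fully over to its other end, and leave everything else on the bench where it is.

Things in the scene. Friction and masses are not known exactly. Their poses are not given: they have to be found in the camera images.
- fixture: White plastic slicer stage fixed to the bench. Origin on the bench under the disc's axis; z up, x from that axis towards the blue bar, y towards the red lever. Deck x -85 to +130 mm, y -105 to +160 mm, its top 20 mm above the bench. Grey spring housing behind the bar: x 78 to 128 mm, 100 mm wide, top 50 mm above the bench.
- disc (a joint): Heading of the steel specimen disc on the fixture's axis, rad: angle from fixture x, anticlockwise from above, to the middle of the disc's flat; a red line on its face points there. Starts 1.1 to 5.18; aligned at any whole turn (0 or 6.28). Diameter 90 mm, 10 mm thick, nothing to grip. Its flat, 48 mm long, lies 38 mm from the axis.
- disc_well: Dark 96 mm ring on the deck round the disc's carrier; origin on the axis at the deck's top. The disc's face lies somewhere from 36 to 44 mm above the bench: the carrier's height differs each time and is not reported, so feel for it. Its cushion yields a little (0.1 mm for each newton). Pressing 7 to 11 N turns it; more than 15 N is too much.
- bar_face (a point): Middle of the upper edge of the bar's face towards the disc; axes as the fixture's. Blue bar 64 mm long, 14 mm deep, top 46.5 mm above the bench. A spring of about 2 N pushes it onto the disc's edge; with the flat flush this point is 38 mm from the disc's axis, else up to 45 mm.
- align_bar (a joint): How far the blue bar has sprung in towards the disc's axis, m: about 0.0005 while it rides on the round edge, 0.0075 when the flat lies flush against it. It moves by itself; not to be touched. The disc turns either way and stays where left; it takes 0.07 N m by friction under the pressing tip (2.5 N sideways at 28 mm from the axis), nearly twice that on past flush.
- lock_lever (a joint): Angle of the red lock lever, rad: 0 leaning 0.5 rad towards fixture -x (start), 1.0 fully over, leaning 0.5 rad towards +x. Axis parallel to fixture y, at fixture x 0, y +125 mm, 42 mm above the bench. Light friction (1.5 N at the ball); stays where left. Its grey block is 70 (x) x 50 (y) mm, top 45 mm above the bench.
- lock_lever_tip (a point): Centre of the lever's red ball, 26 mm diameter, 55 mm from the lever's axis; about 90 mm above the bench at both ends of its travel, 97 mm at mid-travel. Its stem is a 10 mm steel rod.
- vial (a point): Bystander: small glass vial with blue cap, 24 mm diameter, 45 mm tall, standing on the deck's corner by fixture -x, -y; point half-way up. Leave alone.
- spare (a point): Bystander: spare round steel disc, 90 mm diameter, 10 mm thick, without a flat, lying on the bench; point at its centre. Leave alone.
- bottle (a point): Bystander: amber bottle, 60 mm diameter, 130 mm tall; point half-way up. Leave alone.
- dish (a point): Bystander: white dish, 90 mm diameter, 16 mm high; point half-way up. Leave alone.
- forceps (a point): Bystander: steel forceps, 118 mm long, 8 mm thick, lying on the bench; point near its middle. Leave alone.
- jar (a point): Bystander: specimen jar with white lid, 70 mm diameter, 80 mm tall; point half-way up. Leave alone.

How it is judged (in metres and radians):
On the way, in this order (a step that is already met when the one before it is completed fails the run):
1. the disc's flat lies flush against the sprung-in bar, the lever not yet pushed (value of joint align_bar above 0.0063 m and value of joint lock_lever below 0.3 rad), for 0.3 s.
2. the lock lever is pushed over with the flat still flush (value of joint align_bar above 0.0063 m and value of joint lock_lever above 0.85 rad), for 0.2 s.
At the end, for the whole second after the job is handed in: The bar has sprung in on the flat to within 1.2 mm of fully in (joint above 6.3 mm, so the flat is parallel to it within 3 degrees), the lock lever is at least 0.85 rad over, and the disc is at rest (all of step 2 and velocity of joint disc between -0.05 and 0.05 rad/s); the robot touches nothing.
It fails at once if the disc is pressed with more than 15 N (contact force between any of the fingers, the arm and disc above 15 N).
It fails at once if the alignment bar is pushed by the robot (contact force between any of the fingers, the arm and align_bar above 1.5 N).
It fails at once if something else on the bench is moved by more than 15 mm (distance of any of vial, spare, bottle, dish, forceps, jar from where it was at the start of the episode above 0.015 m).
It also fails if it takes over 72 s, if anything falls off the work surface, if the arm or the gripper's body presses on something with over 40 N, if the wrist force passes 120 N, or if a joint passes its speed limit or range.

## Robot

A 6-joint arm with a two-finger parallel gripper is mounted at the origin on the work surface. World frame = base frame: x ahead of the robot, y to its left, z up, the work surface at z = 0. Lengths are in mm, angles in rad, forces in N, time in s.
With the tool pointing down it reaches from about 350 to 775 mm from the base axis. Payload 7.3 kg.
Tool frame: the origin (TCP) lies at the very end of the fingers, on their centre line; the grasp point (between the pads) lies 19 mm behind it; x points along the fingers, y is the direction in which the jaws open and shut, and the axes are right-handed (so a half turn about x gives the same grasp; the last joint's range is limited). The gripper opens to 92 mm and grips with 3 to 60 N. Pads are 19 mm wide; open, the fingers measure 130 mm over their backs; the gripper's body (75 mm by 190 mm) begins 47 mm behind the grasp point.
Start: joints at [1.136, 0.342, 1.524, -0, 1.275, -0.146], TCP at [149.506, 503.282, 226.741] pointing down, gripper open.
Joint ranges: [-2.53, 2.53], [-0.77, 2.02], [0.04, 2.7], [-1, 4.14], [0.28, 2.66], [-3.11, 3.11]. Speed limits (rad/s): [2.57, 2.57, 3.14, 3.14, 3.14, 3.14].

## Interface

Orientations are given as [roll, pitch, yaw] about the fixed x, y, z axes, in that order (R = Rz(yaw) Ry(pitch) Rx(roll)).
In Python, from plant import bot gives the robot as it stands.
- The arm moves only by the tool step_arm, never from a script. Its argument "targets" is a list that holds one entry, the list of rows, each a list of 4 numbers: the shift along the tool's x, y, z in m, then the turn about the tool's x in degrees. A call has exactly 5 rows; each row is the pose to reach, as a shift and turn from the pose measured when the call began, along the tool's axes at that moment; what a row does not reach only later rows make up. A row lasts 1/12 s, in which the tool goes at most 41.7 mm and 7.16 degrees, less where a joint would pass 70% of its speed; a pose out of reach is approached as far as the arm can. A call with a gripper value outside its range is refused whole. "jaw" is the closure, from 0 (fully open) to 1 (shut), set as the call begins (left out, the last holds). The fingers move at their own pace and stop on an object; the grip force is fixed at half the most. Time passes only in rows, so rows that repeat a pose let the fingers close, or fill a call up. It gives the time, the measured TCP pose, the force and the opening at its end, in the units of the state.
- bot.get_obs(): the state, without advancing time (a new reading comes with each control period).
- bot.capture(name): name is "side" or "top" or "wrist"; returns a dict with "color" (480x640x3 uint8, red, green, blue), "depth" (480x640 float32, mm along the optical axis (not along the pixel's ray), 0 where there is no reading), "fov_y" (degrees; the focal length in pixels is half the picture's height over the tangent of half this angle, whatever the lens; pixels are square), "cx", "cy" (the principal point, pixels), "rvec" (rotation vector, rad) and "tvec" (3), from world to camera coordinates, as OpenCV has them. Camera axes: x right, y down, z forward; pixel columns grow to the right and rows downward; lengths in mm; the calibration is good to about 2 mm. A picture is of the moment at which its call begins.
- bot.close_job(): hands the job in, once; it reports no verdict.
The state is a dict: "time": time; "joint_positions": joint angles; "dq": joint speeds; "tau": joint torques, N m; "tool_pos": TCP position; "tcp_rot": TCP orientation; "contact_force": force on the tool from outside, world axes, zero at the start; "moment": the same for the moment, N m; "grip_width": finger opening in mm.
Only numpy, scipy, OpenCV 4.12 (cv2) and the standard library are available. Lean on these libraries where they do the work, as an engineer would, in place of code of your own. Each camera call takes 0.05 s, during which the arm holds its last target. There are 200 camera calls.

## Working session

There is one attempt and no reset: what is moved stays moved. The work goes in short steps, Python scripts to look and compute and a tool call to move; the robot and the scene stay as the last step left them, time stands still between calls to the robot, and variables do not carry over. Pictures are saved under pics/ and viewed, about 8 in all and at most 12, crops included, and the job is handed in when it is done.

Besides the shell and the picture viewer there is one more tool, called after "Call:" as name(argument=value, ...) on one line, values as JSON. step_arm: Moves the arm, as the interface text tells. Its arguments: {"type":"object","properties":{"targets":{"type":"array","items":{"type":"array","items":{"type":"array","items":{"type":"number"}}}},"jaw":{"type":"number"}},"required":["targets"]}

```bash
mkdir -p pics
cat > h.py <<'E'
import numpy as np, cv2
from plant import bot
def cap(n):
    c=bot.capture(n); f=240/np.tan(np.radians(c["fov_y"])/2)
    c["K"]=np.array([[f,0,c["cx"]],[0,f,c["cy"]],[0,0,1]]); c["R"]=cv2.Rodrigues(np.array(c["rvec"],float))[0]; c["t"]=np.array(c["tvec"],float).ravel()
    c["hsv"]=cv2.cvtColor(c["color"],cv2.COLOR_RGB2HSV); return c
def onplane(c,uv,z):
    uv=np.atleast_2d(uv).astype(float); d=np.c_[uv,np.ones(len(uv))]@np.linalg.inv(c["K"]).T@c["R"]
    o=-c["R"].T@c["t"]; return o+d*((z-o[2])/d[:,2])[:,None]
def pix(c,P):
    return cv2.projectPoints(np.atleast_2d(P).astype(float),np.array(c["rvec"],float),c["t"],c["K"],None)[0].reshape(-1,2)
def save(c,n): cv2.imwrite("pics/"+n,cv2.cvtColor(c["color"],cv2.COLOR_RGB2BGR))
E
python3 - <<'E'
from h import *
o=bot.get_obs(); print({k:np.round(v,3) for k,v in o.items()})
a=cap("top");b=cap("side")
cv2.imwrite("pics/a.png",cv2.cvtColor(a["color"],cv2.COLOR_RGB2BGR));save(b,"b.png")
for c in(a,b): print(c["K"][0,0],c["cx"],c["cy"],-c["R"].T@c["t"])
E
```

```text
{'time': np.float64(0.0), 'joint_positions': array([ 1.136,  0.343,  1.525, -0.   ,  1.275, -0.146]), 'dq': array([ 0.   , -0.001,  0.001, -0.001,  0.001, -0.001]), 'tau': array([ -0.   , -43.124, -24.422,   0.072,   0.056,  -0.   ]), 'tool_pos': array([149.325, 502.888, 226.051]), 'tcp_rot': array([-1.708,  1.569, -1.996]), 'contact_force': array([-0.054,  0.363,  0.68 ]), 'moment': array([-0.027, -0.03 , -0.059]), 'grip_width': np.float64(91.9)}
527.6677209405234 316.16025981586534 244.14064796154932 [ 265.09409548  -15.10197057 1251.47494824]
490.48828485633976 322.5069201826708 244.85184028272192 [ 294.95309102 -804.56884137  993.15722513]
```

View pics/a.png

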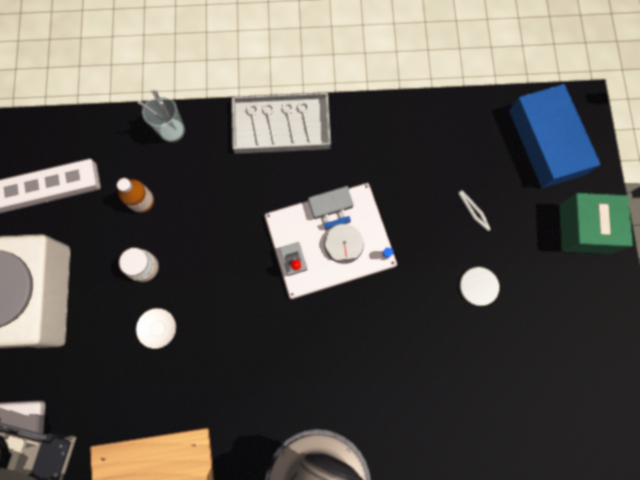

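View pics/b.png

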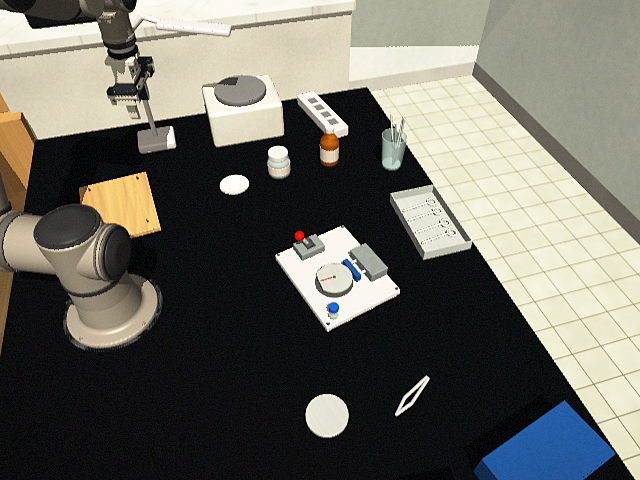

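The top view shows the stage near (330,240), with the disc at (344,242), the bar at (337,222), the red ball at (296,264) and the vial cap at (388,253). The red line points away from the bar. The side view agrees, with the disc at (334,279) and the red line pointing left.

Run:
```python
from h import *
a=cap("top");b=cap("side")
def big(m,roi):
    k=np.zeros_like(m);x0,y0,x1,y1=roi;k[y0:y1,x0:x1]=m[y0:y1,x0:x1]
    cs,_=cv2.findContours(k,cv2.RETR_EXTERNAL,cv2.CHAIN_APPROX_NONE);return max(cs,key=cv2.contourArea)
for n,c,roi in(("top",a,(250,170,410,310)),("side",b,(260,215,410,335))):
    h=c["hsv"]
    w=cv2.inRange(h,(0,0,90),(180,80,255))
    ct=big(w,roi); P=onplane(c,ct.reshape(-1,2),20)[:,:2].astype(np.float32)
    r=cv2.minAreaRect(P); print(n,"deck",r, np.round(cv2.boxPoints(r),1).tolist())
    red=cv2.inRange(h,(0,150,80),(8,255,255))|cv2.inRange(h,(172,150,80),(180,255,255))
    m=np.zeros_like(red);m[roi[1]:roi[3],roi[0]:roi[2]]=red[roi[1]:roi[3],roi[0]:roi[2]]
    nn,_,st,ce=cv2.connectedComponentsWithStats(m)
    for i in range(1,nn): print("red",st[i],ce[i],onplane(c,ce[i],90).round(1),onplane(c,ce[i],40).round(1))
    bl=cv2.inRange(h,(100,130,50),(125,255,255));m=np.zeros_like(bl);m[roi[1]:roi[3],roi[0]:roi[2]]=bl[roi[1]:roi[3],roi[0]:roi[2]]
    nn,_,st,ce=cv2.connectedComponentsWithStats(m)
    for i in range(1,nn): print("blue",st[i],ce[i],onplane(c,ce[i],46.5).round(1))
crop=cv2.resize(a["color"][170:310,250:410],None,fx=4,fy=4,interpolation=cv2.INTER_CUBIC)
cv2.imwrite("pics/c.png",crop[:,:,::-1])
```

```text
top deck ((553.7305908203125, -57.112579345703125), (226.3462371826172, 269.0594482421875), 14.594903945922852) [[410.29998779296875, 44.599998474121094], [478.1000061035156, -215.8000030517578], [697.2000122070312, -158.8000030517578], [629.4000244140625, 101.5999984741211]]
red [290 260  11  10  85] [295.41176471 264.32941176] [[480.5  24.7  90. ]] [[489.8  26.4  40. ]]
blue [325 218  24  10 101] [336.36633663 222.13861386] [[584.9 -74.5  46.5]]
blue [383 248  12   9  76] [388.15789474 251.68421053] [[ 507.8 -191.    46.5]]
side deck ((554.1419677734375, -54.1988525390625), (234.1465606689453, 283.7764587402344), 14.587763786315918) [[405.1000061035156, 53.599998474121094], [476.6000061035156, -221.0], [703.2000122070312, -162.0], [631.7000122070312, 112.5999984741211]]
red [294 231  10  10  79] [298.93670886 235.49367089] [[478.3  27.9  90. ]] [[488.4  73.9  40. ]]
red [331 277   1   1   1] [331. 277.] [[ 516.3 -123.1   90. ]] [[528.5 -85.4  40. ]]
red [325 279   2   1   2] [325.5 279. ] [[ 502.2 -125.1   90. ]] [[513.7 -87.5  40. ]]
red [328 278   2   1   2] [328.5 278. ] [[ 509.8 -124.3   90. ]] [[521.7 -86.6  40. ]]
red [321 280   3   1   3] [322. 280.] [[ 493.5 -125.6   90. ]] [[504.5 -88.   40. ]]
blue [343 259  18  23 146] [352.10273973 269.67123288] [[584.1 -83.2  46.5]]
blue [329 302  10  12  92] [333.31521739 307.42391304] [[ 505.3 -178.2   46.5]]
```

View pics/c.png

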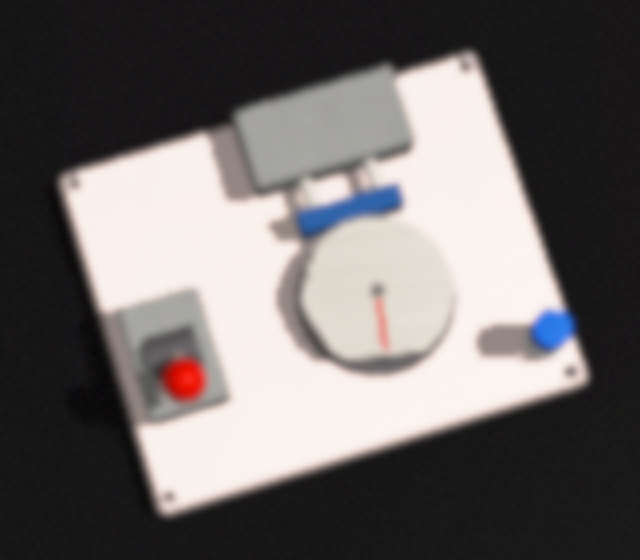

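```bash
cat >> h.py <<'E'
from scipy.spatial.transform import Rotation as Ro
YAW=np.radians(14.6); O=np.array([538.9,-89.4]); RF=np.array([[np.cos(YAW),-np.sin(YAW)],[np.sin(YAW),np.cos(YAW)]])
def fix(p): return RF.T@(np.asarray(p)[:2]-O)
def wor(f): return O+RF@np.asarray(f,float)
def tool(o=None):
    o=o or bot.get_obs(); return np.array(o["tool_pos"]),Ro.from_euler("xyz",o["tcp_rot"]).as_matrix()
def yang(R): # fixture angle of tool y, deg
    y=RF.T@R[:2,1]; return np.degrees(np.arctan2(y[1],y[0]))
def go(f,z,ya,o=None):
    p,R=tool(o); d=np.r_[wor(f),z]-p
    # turn about tool x (down): + turn is clockwise from above
    return np.round(R.T@d/1000,4), round((yang(R)-ya+180)%360-180,2)
E
python3 - <<'E'
from h import *
p,R=tool(); print(p,R.round(3),yang(R),fix(p))
print("j6",bot.get_obs()["joint_positions"])
for a in (105,285,15,195):
  t=np.radians(285); print(a,go([26*np.cos(t),26*np.sin(t)],120,a))
print([bot.get_obs()["tool_pos"].round(3) for _ in range(2)])
E
```

```text
[149.38145806 503.04799211 226.31562914] [[-0.     0.285  0.959]
 [-0.001  0.959 -0.285]
 [-1.    -0.001 -0.   ]] 58.85547917668044 [-227.60267995  671.50304389]
j6 [ 1.13603767e+00  3.42440376e-01  1.52466146e+00 -1.71082507e-05
  1.27539305e+00 -1.45997260e-01]
105 (array([ 0.1067, -0.4749,  0.5609]), np.float64(-46.14))
285 (array([ 0.1067, -0.4749,  0.5609]), np.float64(133.86))
15 (array([ 0.1067, -0.4749,  0.5609]), np.float64(43.86))
195 (array([ 0.1067, -0.4749,  0.5609]), np.float64(-136.14))
[array([149.381, 503.048, 226.316]), array([149.381, 503.048, 226.316])]
```

Call:
step_arm(targets=[[[0, -0.024, 0.029, 0], [0, -0.048, 0.058, 0], [0, -0.072, 0.087, 0], [0, -0.096, 0.116, 0], [0, -0.12, 0.145, 0]]], jaw=1)

```text
time: 0.62
tool_pos: [254.6, 345.2, 226.3]
tcp_rot: [-1.659, 1.57, -1.947]
contact_force: [0.6, 0.8, 0.8]
grip_width: 63.0
```

Call:
step_arm(targets=[[[0, -0.024, 0.029, 0], [0, -0.048, 0.058, 0], [0, -0.072, 0.087, 0], [0, -0.096, 0.116, 0], [0, -0.12, 0.145, 0]]])

```text
time: 1.03
tool_pos: [360.1, 187.3, 226.5]
tcp_rot: [-1.343, 1.57, -1.631]
contact_force: [0.6, 0.2, -0.3]
grip_width: 29.9
```

Call:
step_arm(targets=[[[0, -0.024, 0.029, 5], [0, -0.048, 0.058, 11], [0, -0.072, 0.087, 17], [0, -0.096, 0.116, 23], [0, -0.12, 0.145, 29]]])

```text
time: 1.45
tool_pos: [465.7, 29.1, 226.6]
tcp_rot: [-0.823, 1.57, -1.623]
contact_force: [1.1, 0.7, -0.5]
grip_width: 0.8
```

Run:
```python
from h import *
o=bot.get_obs();p,R=tool(o);print(p,R.round(3),fix(p),yang(R),o["joint_positions"],o["contact_force"],o["grip_width"])
print(go([7,-26],140,15))
c=cap("wrist");save(c,"w.png");print(-c["R"].T@c["t"])
```

```text
[465.68762068  29.12144302 226.63169026] [[-0.     0.717  0.697]
 [-0.001  0.697 -0.717]
 [-1.    -0.     0.   ]] [-40.97266678 133.14888478] 29.579234318111194 [-1.01561224e-01  2.35216548e-01  1.67563473e+00 -7.13916726e-04
  1.23070822e+00 -8.72396307e-01] [ 1.14892107  0.69743987 -0.48677666] 0.8415168339905015
(array([ 0.0867, -0.0368,  0.162 ]), np.float64(14.58))
[417.87464132  77.90062183 383.27171345]
```

View pics/w.png

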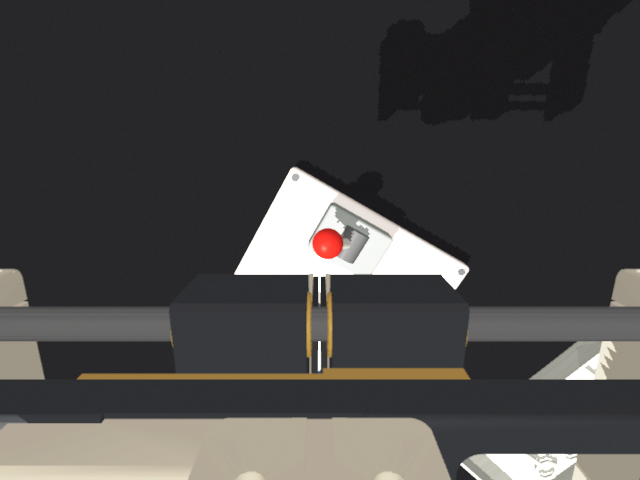

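The wrist view shows the red ball at (327,243) and a corner of the deck. The fingers hide everything below row 270. I'll move so that the disc comes into the free part of this view.

Run:
```python
from h import *
print(go(fix([590,-179]),226,15))
```

```text
(array([ 0.0018, -0.0531,  0.2301]), np.float64(14.05))
```

Call:
step_arm(targets=[[[0, -0.009, 0.038, 3], [0, -0.018, 0.077, 6], [0, -0.027, 0.115, 9], [0, -0.035, 0.153, 12], [0, -0.044, 0.191, 14]]])

```text
time: 1.92
tool_pos: [570.2, -146.1, 227.4]
tcp_rot: [0.135, 1.566, -0.921]
contact_force: [0.6, 0.3, 0.2]
grip_width: 0.5
```

Call:
step_arm(targets=[[[0, 0, 0.02, 0], [0, 0, 0.036, 0], [0, 0, 0.036, 0], [0, 0, 0.036, 0], [0, 0, 0.036, 0]]])

```text
time: 2.33
tool_pos: [587.5, -176.4, 227.3]
tcp_rot: [0.052, 1.567, -1.003]
contact_force: [0.9, 0.9, 0.1]
grip_width: 0.3
```

Run:
```python
from h import *
o=bot.get_obs();p,R=tool(o);print(p,fix(p),yang(R),o["contact_force"])
c=cap("wrist");save(c,"w2.png");np.savez("w2.npz",**{k:c[k] for k in("color","depth","K","R","t","rvec","hsv")})
f=lambda x,y,z:np.r_[wor([x,y]),z]
for n,q in (("axis",f(0,0,40)),("disc-x",f(-30,0,40)),("disc y",f(0,20,40)),("deck",f(-60,0,20)),("deck y",f(0,75,20))):
    u,v=pix(c,q)[0].round().astype(int); 
    if 2<v<478 and 2<u<638:
        d=c["depth"][v-2:v+3,u-2:u+3]; P=c["R"].T@(np.linalg.inv(c["K"])@[u,v,1]*np.median(d)-c["t"]); print(n,u,v,np.median(d),P.round(2))
```

```text
[ 587.49628891 -176.3781569   227.28191422] [ 25.10254624 -96.41919542] 14.958582192880513 [0.86850156 0.86194412 0.05611379]
axis 320 106 323.27536 [539.22 -89.44  40.89]
disc-x 287 97 322.07877 [510.28 -97.21  40.08]
disc y 326 82 318.51715 [534.02 -69.74  40.56]
deck 257 90 340.6968 [ 480.45 -104.37   18.51]
deck y 342 21 326.23874 [520.05 -15.93  18.25]
```

View pics/w2.png

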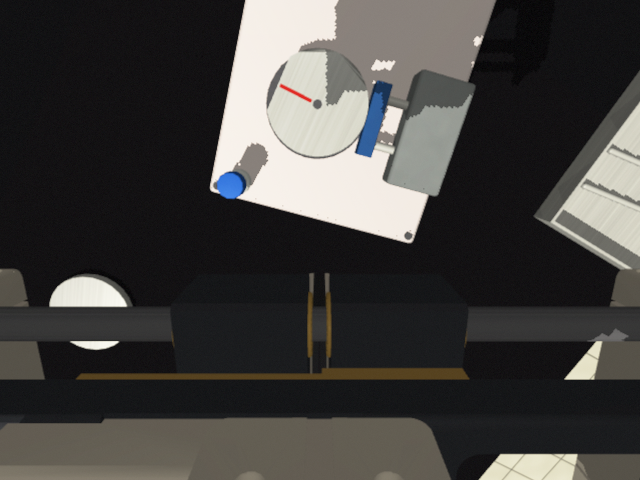

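The wrist view shows the pivot dot at (317,103), the red line running to (281,86), the bar at (374,118) and the vial cap at (231,185). In depth, the disc's face is about 22 mm above the deck, so near 42 mm.

```bash
cat >> h.py <<'E'
def look(c,z=42):
    """dot, red-line heading, bar angle & distance in fixture frame (wrist or top view)"""
    h=c["hsv"]; u,v=pix(c,np.r_[O,z])[0]
    red=cv2.inRange(h,(0,110,80),(9,255,255))|cv2.inRange(h,(171,110,80),(180,255,255))
    ys,xs=np.nonzero(red); P=onplane(c,np.c_[xs,ys],z); k=np.linalg.norm(P[:,:2]-O,axis=1)<42; P=P[k,:2]
    if len(P)>5:
        F=(P-O)@RF; m=F.mean(0); w=np.linalg.svd(F-m)[2][0]; w*=np.sign(w@m); print("red n",len(F),"mean",m.round(1),"heading deg",np.degrees(np.arctan2(w[1],w[0])).round(1),"by mean",np.degrees(np.arctan2(m[1],m[0])).round(1))
    bl=cv2.inRange(h,(100,120,40),(125,255,255)); ys,xs=np.nonzero(bl); P=onplane(c,np.c_[xs,ys],46.5)
    F=(P[:,:2]-O)@RF; F=F[(abs(F[:,0]-50)<25)&(abs(F[:,1])<45)]
    if len(F)>5:
        r=cv2.minAreaRect(F.astype(np.float32)); print("bar rect (fixture)",np.round(cv2.boxPoints(r),1).tolist(),"min x mid",np.percentile(F[abs(F[:,1])<20,0],2).round(1))
E
python3 - <<'E'
from h import *
d=np.load("w2.npz");c={k:d[k] for k in d}
look(c); print("dot",[(onplane(c,[317,103.5],42)[0][:2]-O)@RF])
g=cv2.cvtColor(c["color"],cv2.COLOR_RGB2GRAY)[90:118,303:333]; m=(g<110).astype(np.uint8); n,_,s,ce=cv2.connectedComponentsWithStats(m); print(s[1:],ce[1:]+[303,90])
print(go([7,-26],140,15),go([7,-26],47,15))
E
```

```text
red n 108 mean [-23.3   4.8] heading deg 169.7 by mean 168.3
bar rect (fixture) [[40.599998474121094, -30.5], [55.29999923706055, -30.600000381469727], [55.5, 32.0], [40.79999923706055, 32.0]] min x mid 41.4
dot [array([-2.75739463,  1.10446367])]
[[ 0  6  8  5 15]
 [11 10  7  8 47]] [[306.26666667  98.33333333]
 [317.06382979 103.70212766]]
(array([ 0.0873,  0.0005, -0.0729]), np.float64(-0.01)) (array([ 0.1803,  0.0005, -0.0733]), np.float64(-0.01))
```

```bash
sed -i 's/O=np.array(\[538.9,-89.4\])/O=np.array([536.8,-89.1])/' h.py
python3 - <<'E'
from h import *
print(go([7,-26],140,15),go([7,-26],47,15))
E
```

```text
(array([ 0.0873, -0.0011, -0.0742]), np.float64(-0.01)) (array([ 0.1803, -0.0012, -0.0746]), np.float64(-0.01))
```

Call:
step_arm(targets=[[[0.02, -0.001, -0.03, 0], [0.045, -0.001, -0.06, 0], [0.075, -0.001, -0.074, 0], [0.11, -0.001, -0.074, 0], [0.13, -0.001, -0.074, 0]]])

```text
time: 2.8
tool_pos: [548.2, -110.0, 95.1]
tcp_rot: [-0.681, 1.568, -1.732]
contact_force: [1.0, 0.1, 0.0]
grip_width: 0.7
```

Run:
```python
from h import *
o=bot.get_obs();print(tool(o)[0],fix(o["tool_pos"]),o["contact_force"],o["grip_width"],go([7,-26],46,15,o))
```

```text
[ 548.24922137 -109.968956     95.1272504 ] [  5.81909217 -23.08107798] [1.0081021  0.05311214 0.04761727] 0.683092238633145 (array([0.0491, 0.0004, 0.003 ]), np.float64(0.16))
```

Call:
step_arm(targets=[[[0.025, 0, 0.002, 0], [0.04, 0, 0.003, 0], [0.046, 0, 0.003, 0], [0.048, 0, 0.003, 0], [0.048, 0, 0.003, 0]]])

```text
time: 3.22
tool_pos: [549.9, -112.2, 47.7]
tcp_rot: [-0.427, 1.568, -1.478]
contact_force: [-0.5, -0.3, 0.2]
grip_width: 0.3
```

Call:
step_arm(targets=[[[0.0005, 0, 0, 0], [0.001, 0, 0, 0], [0.001, 0, 0, 0], [0.001, 0, 0, 0], [0.001, 0, 0, 0]]])

```text
time: 3.63
tool_pos: [550.1, -112.3, 47.2]
tcp_rot: [-0.177, 1.568, -1.228]
contact_force: [-0.2, 0.3, -1.4]
grip_width: 0.4
```

Run:
```python
from h import *
o=bot.get_obs();print(tool(o)[0],fix(o["tool_pos"]),o["contact_force"],o["dq"].round(4),o["moment"])
```

```text
[ 550.11432582 -112.3351677    47.20300461] [  7.02752139 -25.84101843] [-0.22976826  0.28654273 -1.40533759] [-0.001   0.0052  0.0015 -0.0009 -0.0006  0.0013] [-0.06311292  0.01216091 -0.02413646]
```

Call:
step_arm(targets=[[[0.0005, 0, 0, 0], [0.001, 0, 0, 0], [0.0015, 0, 0, 0], [0.0015, 0, 0, 0], [0.0015, 0, 0, 0]]])

```text
time: 4.05
tool_pos: [550.0, -112.3, 45.6]
tcp_rot: [-0.249, 1.568, -1.3]
contact_force: [-0.0, 0.1, -0.4]
grip_width: 0.5
```

Call:
step_arm(targets=[[[0.0003, 0, 0, 0], [0.0006, 0, 0, 0], [0.001, 0, 0, 0], [0.001, 0, 0, 0], [0.001, 0, 0, 0]]])

```text
time: 4.47
tool_pos: [550.1, -112.3, 44.5]
tcp_rot: [-0.262, 1.568, -1.313]
contact_force: [0.4, 0.1, -0.4]
grip_width: 0.6
```

Call:
step_arm(targets=[[[0.0003, 0, 0, 0], [0.0006, 0, 0, 0], [0.0008, 0, 0, 0], [0.0008, 0, 0, 0], [0.0008, 0, 0, 0]]])

```text
time: 4.88
tool_pos: [550.1, -112.3, 43.7]
tcp_rot: [-0.254, 1.568, -1.305]
contact_force: [-0.1, 0.5, -0.7]
grip_width: 0.2
```

Call:
step_arm(targets=[[[0.0003, 0, 0, 0], [0.0006, 0, 0, 0], [0.0008, 0, 0, 0], [0.0008, 0, 0, 0], [0.0008, 0, 0, 0]]])

```text
time: 5.3
tool_pos: [550.0, -112.3, 42.9]
tcp_rot: [-0.284, 1.568, -1.335]
contact_force: [0.5, -0.9, -0.4]
grip_width: 0.4
```

Call:
step_arm(targets=[[[0.0003, 0, 0, 0], [0.0006, 0, 0, 0], [0.0008, 0, 0, 0], [0.0008, 0, 0, 0], [0.0008, 0, 0, 0]]])

```text
time: 5.72
tool_pos: [550.1, -112.3, 42.2]
tcp_rot: [-0.254, 1.568, -1.305]
contact_force: [0.1, -0.3, 1.2]
grip_width: 0.2
```

Call:
step_arm(targets=[[[0.0002, 0, 0, 0], [0.0004, 0, 0, 0], [0.0005, 0, 0, 0], [0.0005, 0, 0, 0], [0.0005, 0, 0, 0]]])

```text
time: 6.13
tool_pos: [550.1, -112.4, 41.9]
tcp_rot: [-0.191, 1.568, -1.242]
contact_force: [-1.7, -0.6, 3.9]
grip_width: 0.3
```

Call:
step_arm(targets=[[[0.0002, 0, 0, 0], [0.0004, 0, 0, 0], [0.0005, 0, 0, 0], [0.0005, 0, 0, 0], [0.0005, 0, 0, 0]]])

```text
time: 6.55
tool_pos: [550.1, -112.4, 41.6]
tcp_rot: [-0.18, 1.568, -1.23]
contact_force: [-1.5, 0.4, 5.8]
grip_width: 0.4
```

Run:
```python
from h import *
o=bot.get_obs();print(tool(o)[0],fix(o["tool_pos"]),yang(tool(o)[1]),o["contact_force"],o["moment"])
```

```text
[ 550.11090478 -112.39561152   41.6327319 ] [  7.00897478 -25.89864813] 15.195440158896625 [-1.5421065   0.39815133  5.8192926 ] [0.04090401 0.36245639 0.01282725]
```

```bash
cat >> h.py <<'E'
def arc(degs,dx,r=27,th_end=None,o=None):
    """rows of an arc clockwise by degs (list) about disc axis, ending at radius r, tool x shift dx mm"""
    o=o or bot.get_obs(); p,R=tool(o); f=fix(p); th0=np.degrees(np.arctan2(f[1],f[0])); r0=np.hypot(*f)
    print("now tip ang %.1f r %.1f yang %.1f z %.2f F %s"%(th0,r0,yang(R),p[2],o["contact_force"].round(1)))
    for d in degs:
        t=np.radians(th0-d); rr=r0+(r-r0)*d/max(degs); q=np.r_[wor(rr*np.array([np.cos(t),np.sin(t)])),p[2]]
        s=R.T@(q-p)/1000; print([dx/1000,round(s[1],4),round(s[2],4),d])
E
python3 - <<'E'
from h import *
arc([2,6,10,15,20],0.6)
arc([6,13,20,27,33],0.3)
E
```

```text
now tip ang -74.9 r 26.8 yang 15.2 z 41.63 F [-1.5  0.4  5.8]
[0.0006, np.float64(-0.0009), np.float64(-0.0), 2]
[0.0006, np.float64(-0.0028), np.float64(-0.0001), 6]
[0.0006, np.float64(-0.0047), np.float64(-0.0003), 10]
[0.0006, np.float64(-0.007), np.float64(-0.0008), 15]
[0.0006, np.float64(-0.0092), np.float64(-0.0015), 20]
now tip ang -74.9 r 26.8 yang 15.2 z 41.63 F [-1.5  0.4  5.8]
[0.0003, np.float64(-0.0028), np.float64(-0.0001), 6]
[0.0003, np.float64(-0.006), np.float64(-0.0006), 13]
[0.0003, np.float64(-0.0092), np.float64(-0.0015), 20]
[0.0003, np.float64(-0.0122), np.float64(-0.0028), 27]
[0.0003, np.float64(-0.0147), np.float64(-0.0042), 33]
```

Call:
step_arm(targets=[[[0.0006, 0, 0, 0], [0.0006, -0.0014, 0, 3], [0.0006, -0.0037, -0.0002, 8], [0.0006, -0.0065, -0.0007, 14], [0.0006, -0.0092, -0.0015, 20]]])

```text
time: 6.97
tool_pos: [542.8, -115.9, 41.6]
tcp_rot: [0.73, 1.565, -0.675]
contact_force: [2.3, 1.3, 2.9]
grip_width: 0.7
```

Run:
```python
from h import *
arc([6,13,20,27,33],0.3)
o=bot.get_obs();print(o["moment"])
look(cap("top"))
```

```text
now tip ang -92.0 r 27.5 yang -5.1 z 41.59 F [2.3 1.3 2.9]
[0.0003, np.float64(-0.0029), np.float64(-0.0001), 6]
[0.0003, np.float64(-0.0062), np.float64(-0.0005), 13]
[0.0003, np.float64(-0.0094), np.float64(-0.0014), 20]
[0.0003, np.float64(-0.0125), np.float64(-0.0027), 27]
[0.0003, np.float64(-0.0149), np.float64(-0.004), 33]
[ 0.05032507 -0.39120197 -0.01856758]
```

Call:
step_arm(targets=[[[0.0004, 0, 0, 0], [0.0004, 0, 0, 0], [0.0004, 0, 0, 0], [0.0004, 0, 0, 0], [0.0004, 0, 0, 0]]])

```text
time: 7.43
tool_pos: [542.5, -116.0, 41.4]
tcp_rot: [0.692, 1.565, -0.716]
contact_force: [-0.8, 0.5, 6.4]
grip_width: 0.6
```

Run:
```python
from h import *
arc([6,13,20,27,33],0.3)
o=bot.get_obs();print(o["moment"])
c=cap("top");save(c,"t3.png");look(c)
b=cap("side");look(b)
cv2.imwrite("pics/t3.png",cv2.resize(np.hstack([c["color"][180:300,270:400],b["color"][210:330,270:400]]),None,fx=3,fy=3,interpolation=cv2.INTER_CUBIC)[:,:,::-1])
```

```text
now tip ang -92.7 r 27.5 yang -5.3 z 41.41 F [-0.8  0.5  6.4]
[0.0003, np.float64(-0.0029), np.float64(-0.0001), 6]
[0.0003, np.float64(-0.0062), np.float64(-0.0006), 13]
[0.0003, np.float64(-0.0094), np.float64(-0.0015), 20]
[0.0003, np.float64(-0.0124), np.float64(-0.0028), 27]
[0.0003, np.float64(-0.0149), np.float64(-0.0042), 33]
[-0.02189639  0.19100588 -0.00714051]Traceback (most recent call last):
  File "<stdin>", line 5, in <module>
  File "h.py", line 35, in look
    r=cv2.minAreaRect(F.astype(np.float32)); print("bar rect (fixture)",np.round(cv2.boxPoints(r),1).tolist(),"min x mid",np.percentile(F[abs(F[:,1])<20,0],2).round(1))
                                                                                                                          ~~~~~~~~~~~~~^^^^^^^^^^^^^^^^^^^^^^^
    return _quantile_unchecked(
        a, q, axis, out, overwrite_input, method, keepdims, weights)
    return _ureduce(a,
                    func=_quantile_ureduce_func,
    ...<5 lines>...
                    overwrite_input=overwrite_input,
                    method=method)
    r = func(a, **kwargs)
    result = _quantile(arr,
                       quantiles=q,
    ...<2 lines>...
                       out=out,
                       weights=wgt)
    slices_having_nans = np.isnan(arr[-1, ...])
                                  ~~~^^^^^^^^^
IndexError: index -1 is out of bounds for axis 0 with size 0
```

View pics/t3.png

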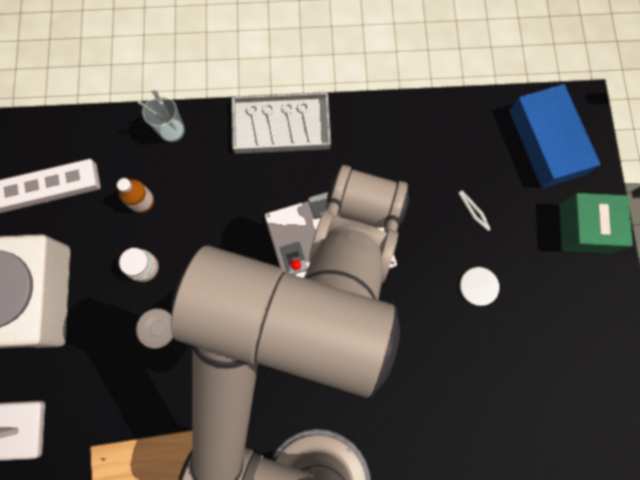

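The arm hides the disc from above, so I'll use the wrist view.

```bash
sed -i 's/^    if len(F)>5:/    if (abs(F[:,1])<20).sum()>5:/' h.py
python3 - <<'E'
from h import *
c=cap("wrist");save(c,"w4.png");look(c); print(pix(c,np.r_[O,42]))
E
```

```text
red n 436 mean [-21.6   4.6] heading deg 169.7 by mean 168.1
bar rect (fixture) [[39.29999923706055, 33.0], [39.29999923706055, -24.799999237060547], [56.900001525878906, -24.799999237060547], [56.79999923706055, 33.0]] min x mid 40.8
[[316.71742815 238.84448082]]
```

View pics/w4.png

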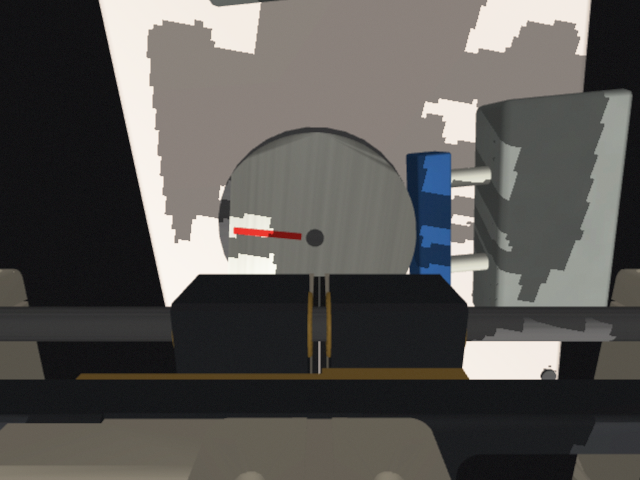

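The wrist view shows the dot at (315,238) and the red line still pointing to (235,231). The disc slipped under the light press and has not turned, so I'll press harder.

Call:
step_arm(targets=[[[0.0003, 0, 0, 0], [0.0006, 0, 0, 0], [0.0006, 0, 0, 0], [0.0006, 0, 0, 0], [0.0006, 0, 0, 0]]])

```text
time: 8.0
tool_pos: [542.5, -116.1, 41.2]
tcp_rot: [0.669, 1.565, -0.736]
contact_force: [-2.1, 0.7, 8.3]
grip_width: 0.0
```

Call:
step_arm(targets=[[[0.0005, -0.0014, 0, 3], [0.0006, -0.0032, -0.0002, 7], [0.0006, -0.0056, -0.0005, 12], [0.0006, -0.0079, -0.0011, 17], [0.0006, -0.0101, -0.0018, 22]]])

```text
time: 8.42
tool_pos: [534.0, -116.5, 41.4]
tcp_rot: [1.231, 1.561, -0.558]
contact_force: [3.2, -1.0, 6.8]
grip_width: 0.6
```

Run:
```python
from h import *
arc([6,13,20,27,33],0.3)
o=bot.get_obs();print(o["moment"],o["dq"].round(3))
look(cap("wrist"))
```

```text
now tip ang -110.4 r 27.5 yang -27.1 z 41.42 F [ 3.2 -1.   6.8]
[0.0003, np.float64(-0.0029), np.float64(0.0001), 6]
[0.0003, np.float64(-0.0062), np.float64(-0.0002), 13]
[0.0003, np.float64(-0.0095), np.float64(-0.0009), 20]
[0.0003, np.float64(-0.0126), np.float64(-0.0019), 27]
[0.0003, np.float64(-0.0152), np.float64(-0.0032), 33]
[-0.1572366  -0.4309886  -0.02828309] [-0.01  -0.037  0.081  0.    -0.043  1.029]
red n 422 mean [-21.    4.5] heading deg 169.3 by mean 167.9
bar rect (fixture) [[41.0, 32.400001525878906], [41.099998474121094, -30.399999618530273], [57.099998474121094, -30.399999618530273], [57.0, 32.400001525878906]] min x mid 42.0
```

Run:
```python
from h import *
for i in range(3):
    o=bot.get_obs();print(o["time"],o["tool_pos"],o["contact_force"],np.degrees(np.arccos(-tool(o)[1][2,0]))); 
    if i<2: cap("wrist")
```

```text
8.4667 [ 533.64119219 -116.45489618   41.39153505] [ 2.87869379 -1.13821398  6.73082409] 0.5441910752359687
8.5167 [ 533.67130401 -116.45049395   41.36957642] [0.67728963 0.16086844 5.94391166] 0.5298462604872539
8.5667 [ 533.71883591 -116.44065459   41.37524821] [ 2.48605741 -0.14976678  6.03972644] 0.5245643073858701
```

Call:
step_arm(targets=[[[0.0004, 0, 0, 0], [0.0007, 0, 0, 0], [0.0007, 0, 0, 0], [0.0007, 0, 0, 0], [0.0007, 0, 0, 0]]])

```text
time: 8.98
tool_pos: [533.9, -116.6, 41.2]
tcp_rot: [1.199, 1.561, -0.583]
contact_force: [-1.9, 0.8, 9.1]
grip_width: 0.4
```

```bash
sed -i 's/print(\[dx\/1000,round(s\[1\],4)/print([round(dx\/1000+s[0],5),round(s[1],4)/' h.py
python3 - <<'E'
from h import *
o=bot.get_obs();print(o["moment"],o["dq"].round(3),tool(o)[1][2].round(4))
arc([3,7,12,17,22],0.6)
E
```

```text
[-0.05051914  0.31532754  0.00352557] [ 0.    -0.001 -0.001 -0.001  0.    -0.   ] [-1.      0.009   0.0035]
now tip ang -110.6 r 27.6 yang -26.7 z 41.17 F [-1.9  0.8  9.1]
[np.float64(0.00059), np.float64(-0.0014), np.float64(0.0), 3]
[np.float64(0.00057), np.float64(-0.0034), np.float64(-0.0), 7]
[np.float64(0.00055), np.float64(-0.0057), np.float64(-0.0003), 12]
[np.float64(0.00052), np.float64(-0.0081), np.float64(-0.0008), 17]
[np.float64(0.0005), np.float64(-0.0103), np.float64(-0.0015), 22]
```

Call:
step_arm(targets=[[[0.0007, -0.0014, 0, 3], [0.0007, -0.0034, 0, 7], [0.0007, -0.0057, -0.0003, 12], [0.0007, -0.0081, -0.0008, 17], [0.0007, -0.0103, -0.0015, 22]]])

```text
time: 9.4
tool_pos: [526.0, -113.8, 41.3]
tcp_rot: [1.641, 1.556, -0.526]
contact_force: [2.5, -2.7, 5.9]
grip_width: 0.4
```

Run:
```python
from h import *
arc([3,7,12,17,22],0.6)
look(cap("wrist"));o=bot.get_obs();print(o["tool_pos"],o["contact_force"])
```

```text
now tip ang -128.3 r 26.9 yang -48.8 z 41.29 F [ 2.5 -2.7  5.9]
[np.float64(0.00058), np.float64(-0.0014), np.float64(0.0002), 3]
[np.float64(0.00055), np.float64(-0.0033), np.float64(0.0004), 7]
[np.float64(0.00052), np.float64(-0.0056), np.float64(0.0005), 12]
[np.float64(0.00049), np.float64(-0.008), np.float64(0.0003), 17]
[np.float64(0.00045), np.float64(-0.0103), np.float64(-0.0), 22]
red n 258 mean [-15.5   3.5] heading deg 168.6 by mean 167.3
bar rect (fixture) [[42.400001525878906, -30.5], [57.099998474121094, -30.5], [57.29999923706055, 31.899999618530273], [42.599998474121094, 31.899999618530273]] min x mid 43.2
[ 525.69776149 -113.6219676    41.26589716] [ 2.34476569 -1.34148713  7.03886156]
```

The tip is riding on its inner edge because of a slight tool tilt, which shortens the effective radius. I'll slide outward to about 36 mm and press again.

Call:
step_arm(targets=[[[-0.0005, 0, 0.001, 0], [-0.0005, 0, 0.005, 0], [-0.0005, 0, 0.009, 0], [0, 0, 0.009, 0], [0.0003, 0, 0.009, 0]]])

```text
time: 9.87
tool_pos: [520.3, -121.5, 41.1]
tcp_rot: [1.609, 1.557, -0.563]
contact_force: [-0.9, 0.2, 8.3]
grip_width: 0.4
```

Run:
```python
from h import *
arc([3,7,12,17,22],0.6,r=36)
o=bot.get_obs();print(tool(o)[1][2].round(4))
```

```text
now tip ang -131.7 r 36.3 yang -49.0 z 41.07 F [-0.9  0.2  8.3]
[np.float64(0.00057), np.float64(-0.0019), np.float64(0.0001), 3]
[np.float64(0.00054), np.float64(-0.0044), np.float64(0.0002), 7]
[np.float64(0.0005), np.float64(-0.0076), np.float64(-0.0), 12]
[np.float64(0.00045), np.float64(-0.0107), np.float64(-0.0005), 17]
[np.float64(0.00041), np.float64(-0.0138), np.float64(-0.0012), 22]
[-9.999e-01  1.370e-02 -5.000e-04]
```

Call:
step_arm(targets=[[[0.0006, 0, 0, 0], [0.0006, -0.0013, 0, 2], [0.0006, -0.0031, 0.0001, 5], [0.0006, -0.005, 0.0001, 8], [0.0006, -0.0076, 0, 12]]])

```text
time: 10.28
tool_pos: [515.4, -118.5, 41.2]
tcp_rot: [1.819, 1.553, -0.564]
contact_force: [1.9, -2.6, 7.1]
grip_width: 0.4
```

Run:
```python
from h import *
arc([3,7,12,17,22],0.6,r=36)
look(cap("wrist"));o=bot.get_obs();print(o["tool_pos"],o["contact_force"],tool(o)[1][2].round(4))
```

```text
now tip ang -140.7 r 36.4 yang -61.1 z 41.16 F [ 1.9 -2.6  7.1]
[np.float64(0.00057), np.float64(-0.0019), np.float64(0.0002), 3]
[np.float64(0.00052), np.float64(-0.0044), np.float64(0.0004), 7]
[np.float64(0.00047), np.float64(-0.0076), np.float64(0.0004), 12]
[np.float64(0.00041), np.float64(-0.0107), np.float64(0.0001), 17]
[np.float64(0.00036), np.float64(-0.0138), np.float64(-0.0005), 22]
red n 398 mean [-19.3   5.6] heading deg 164.2 by mean 163.8
bar rect (fixture) [[41.900001525878906, -30.700000762939453], [57.0, -30.700000762939453], [57.099998474121094, 31.600000381469727], [42.099998474121094, 31.700000762939453]] min x mid 42.8
[ 514.90229419 -118.16920646   41.11121316] [ 1.88729491 -3.214428    7.26902448] [-0.9999  0.0167 -0.0043]
```

The disc turns now. I'll carry on with a little more press.

Call:
step_arm(targets=[[[0.0007, -0.0019, 0.0002, 3], [0.0008, -0.0044, 0.0004, 7], [0.0008, -0.0076, 0.0004, 12], [0.0008, -0.0107, 0.0001, 17], [0.0007, -0.0138, -0.0005, 22]]])

```text
time: 10.75
tool_pos: [506.4, -109.3, 40.9]
tcp_rot: [2.151, 1.551, -0.624]
contact_force: [-1.2, -4.3, 8.0]
grip_width: 0.6
```

Run:
```python
from h import *
arc([3,7,12,17,22],0.6,r=36)
look(cap("wrist"));o=bot.get_obs();print(o["tool_pos"],o["contact_force"],tool(o)[1][2].round(4))
```

```text
now tip ang -161.0 r 36.5 yang -83.6 z 40.93 F [-1.2 -4.3  8. ]
[np.float64(0.00056), np.float64(-0.0019), np.float64(0.0003), 3]
[np.float64(0.00052), np.float64(-0.0044), np.float64(0.0005), 7]
[np.float64(0.00047), np.float64(-0.0076), np.float64(0.0006), 12]
[np.float64(0.00041), np.float64(-0.0107), np.float64(0.0004), 17]
[np.float64(0.00037), np.float64(-0.0138), np.float64(-0.0001), 22]
red n 366 mean [-15.9  10.9] heading deg 144.9 by mean 145.6
bar rect (fixture) [[42.400001525878906, 31.5], [42.400001525878906, -31.100000381469727], [57.20000076293945, -31.100000381469727], [57.20000076293945, 31.5]] min x mid 43.0
[ 506.01225895 -108.81155189   40.85548508] [-0.67981913 -3.79361214  8.43535666] [-0.9998  0.0162 -0.0108]
```

Call:
step_arm(targets=[[[0.0007, -0.0019, 0.0003, 3], [0.0007, -0.0044, 0.0005, 7], [0.0007, -0.0076, 0.0006, 12], [0.0006, -0.0107, 0.0004, 17], [0.0006, -0.0138, -0.0001, 22]]])

```text
time: 11.22
tool_pos: [501.1, -97.1, 40.6]
tcp_rot: [2.478, 1.55, -0.69]
contact_force: [-2.4, -5.2, 10.0]
grip_width: 0.1
```

Run:
```python
from h import *
o=bot.get_obs();arc([22],0.6,r=36,o=o);print(o["joint_positions"].round(2))
look(cap("wrist"));print(tool(o)[1][2].round(4))
t=np.radians(283);print(go(36*np.array([np.cos(t),np.sin(t)]),46,13))
```

```text
now tip ang 178.0 r 36.6 yang -106.1 z 40.60 F [-2.4 -5.2 10. ]
[np.float64(0.00042), np.float64(-0.0139), np.float64(0.0001), 22]
[-0.34  0.54  1.81 -0.01  0.78  1.27]
red n 354 mean [-10.8  15. ] heading deg 124.1 by mean 125.7
bar rect (fixture) [[41.599998474121094, 31.299999237060547], [41.599998474121094, -31.200000762939453], [56.900001525878906, -31.200000762939453], [56.900001525878906, 31.399999618530273]] min x mid 42.3
[-0.9998  0.0127 -0.0162]
(array([-0.0043,  0.0228, -0.0534]), np.float64(-119.43))
```

Heading is now 124°. I'll lift, rewind to a new start, and turn the tool so that the body stays clear of the lever through one long stroke.

Run:
```python
from h import *
t=np.radians(283);print(go(36*np.array([np.cos(t),np.sin(t)]),46,-47))
```

```text
(array([-0.0043,  0.0228, -0.0534]), np.float64(-59.43))
```

Call:
step_arm(targets=[[[-0.003, 0, 0, 0], [-0.006, 0, 0, 0], [-0.006, 0.004, -0.01, -7], [-0.006, 0.009, -0.021, -14], [-0.006, 0.014, -0.032, -21]]])

```text
time: 11.68
tool_pos: [532.1, -111.6, 46.9]
tcp_rot: [2.085, 1.552, -0.715]
contact_force: [0.8, -0.2, 0.2]
grip_width: 0.4
```

Run:
```python
from h import *
o=bot.get_obs();p,R=tool(o);print(p,fix(p),yang(R),R[2].round(4),o["contact_force"])
t=np.radians(283);print(go(36*np.array([np.cos(t),np.sin(t)]),44.5,-47,o))
look(cap("wrist"))
```

```text
[ 532.11556819 -111.58877399   46.93088192] [-10.20189845 -20.5817911 ] -85.01469996967924 [-0.9998  0.0165 -0.0093] [ 0.80333167 -0.21802877  0.24825674]
(array([ 0.0029,  0.016 , -0.0169]), np.float64(-38.01))
bar rect (fixture) [[43.70000076293945, 31.100000381469727], [43.70000076293945, -31.299999237060547], [57.400001525878906, -31.200000762939453], [57.29999923706055, 31.200000762939453]] min x mid 44.2
```

Call:
step_arm(targets=[[[0, 0.003, -0.003, -7], [0.001, 0.007, -0.007, -14], [0.002, 0.01, -0.011, -21], [0.0025, 0.013, -0.014, -28], [0.003, 0.016, -0.017, -34]]])

```text
time: 12.15
tool_pos: [555.2, -121.9, 44.1]
tcp_rot: [1.494, 1.551, -0.701]
contact_force: [0.1, 0.1, 0.0]
grip_width: 0.5
```

Call:
step_arm(targets=[[[0.0003, 0, 0, -4], [0.0008, 0, 0, -4], [0.001, 0, 0, -4], [0.001, 0, 0, -4], [0.001, 0, 0, -4]]])

```text
time: 12.57
tool_pos: [554.9, -121.9, 43.0]
tcp_rot: [1.417, 1.551, -0.711]
contact_force: [-1.2, 0.3, 0.7]
grip_width: 0.7
```

Run:
```python
from h import *
o=bot.get_obs();p,R=tool(o);print(p,fix(p),yang(R),R[2].round(4),o["contact_force"])
arc([3,7,12,17,22],0.6,r=36,o=o)
look(cap("wrist"))
```

```text
[ 554.91483172 -121.85732861   42.97163006] [  9.27276998 -36.26576131] -46.49981964532175 [-0.9998  0.0195  0.003 ] [-1.20161096  0.32696671  0.65827867]
now tip ang -75.7 r 37.4 yang -46.5 z 42.97 F [-1.2  0.3  0.7]
[np.float64(0.00058), np.float64(-0.0012), np.float64(0.0016), 3]
[np.float64(0.00056), np.float64(-0.0028), np.float64(0.0036), 7]
[np.float64(0.00052), np.float64(-0.0051), np.float64(0.0059), 12]
[np.float64(0.00048), np.float64(-0.0075), np.float64(0.008), 17]
[np.float64(0.00043), np.float64(-0.0101), np.float64(0.0098), 22]
red n 416 mean [-12.1  17.8] heading deg 123.6 by mean 124.2
bar rect (fixture) [[44.0, -30.600000381469727], [57.400001525878906, -30.600000381469727], [57.400001525878906, 31.700000762939453], [44.0, 31.700000762939453]] min x mid 44.3
```

Call:
step_arm(targets=[[[0.0003, 0, 0, 0], [0.0006, 0, 0, 0], [0.0008, 0, 0, 0], [0.0008, 0, 0, 0], [0.0008, 0, 0, 0]]])

```text
time: 13.03
tool_pos: [555.0, -121.9, 42.3]
tcp_rot: [1.42, 1.551, -0.707]
contact_force: [0.2, 0.3, 0.1]
grip_width: 0.6
```

Call:
step_arm(targets=[[[0.0003, 0, 0, 0], [0.0006, 0, 0, 0], [0.0008, 0, 0, 0], [0.0008, 0, 0, 0], [0.0008, 0, 0, 0]]])

```text
time: 13.45
tool_pos: [555.1, -121.9, 41.7]
tcp_rot: [1.422, 1.551, -0.705]
contact_force: [-1.4, -0.7, 4.4]
grip_width: 0.4
```

Call:
step_arm(targets=[[[0.0003, 0, 0, 0], [0.0006, 0, 0, 0], [0.0008, 0, 0, 0], [0.0008, 0, 0, 0], [0.0008, 0, 0, 0]]])

```text
time: 13.87
tool_pos: [555.2, -122.0, 41.3]
tcp_rot: [1.429, 1.55, -0.699]
contact_force: [-1.2, -0.0, 5.9]
grip_width: 0.5
```

Run:
```python
from h import *
arc([3,7,12,17,22],0.7,r=36)
```

```text
now tip ang -75.4 r 37.7 yang -46.5 z 41.29 F [-1.2 -0.   5.9]
[np.float64(0.00068), np.float64(-0.0012), np.float64(0.0016), 3]
[np.float64(0.00065), np.float64(-0.0029), np.float64(0.0036), 7]
[np.float64(0.00061), np.float64(-0.0052), np.float64(0.0059), 12]
[np.float64(0.00057), np.float64(-0.0077), np.float64(0.0079), 17]
[np.float64(0.00052), np.float64(-0.0103), np.float64(0.0097), 22]
```

Call:
step_arm(targets=[[[0.0008, 0, 0, 0], [0.0008, -0.0012, 0.0016, 3], [0.0008, -0.0029, 0.0036, 7], [0.0008, -0.0052, 0.0059, 12], [0.0008, -0.0077, 0.0079, 17]]])

```text
time: 14.28
tool_pos: [546.7, -125.3, 41.4]
tcp_rot: [1.816, 1.545, -0.613]
contact_force: [4.5, -0.4, 5.6]
grip_width: 0.1
```

Run:
```python
from h import *
arc([6,12,18,24,30],0.7,r=36)
look(cap("wrist"));o=bot.get_obs();print(o["tool_pos"],o["contact_force"],tool(o)[1][2].round(4))
```

```text
now tip ang -89.4 r 37.5 yang -63.7 z 41.41 F [ 4.5 -0.4  5.6]
[np.float64(0.00063), np.float64(-0.0021), np.float64(0.0033), 6]
[np.float64(0.00055), np.float64(-0.0046), np.float64(0.0063), 12]
[np.float64(0.00046), np.float64(-0.0073), np.float64(0.009), 18]
[np.float64(0.00037), np.float64(-0.0103), np.float64(0.0114), 24]
[np.float64(0.00028), np.float64(-0.0135), np.float64(0.0135), 30]
red n 418 mean [-9.1 19. ] heading deg 114.6 by mean 115.5
bar rect (fixture) [[44.0, 31.5], [44.0, -31.100000381469727], [57.599998474121094, -31.100000381469727], [57.599998474121094, 31.5]] min x mid 44.5
[ 546.1563125  -125.39353229   41.39284046] [ 2.99880745 -0.08249115  5.08935659] [-0.9997  0.0248 -0.006 ]
```

Call:
step_arm(targets=[[[0.0009, -0.0013, 0.0022, 4], [0.0009, -0.0029, 0.0043, 8], [0.0009, -0.005, 0.0068, 13], [0.0008, -0.0073, 0.009, 18], [0.0008, -0.0098, 0.011, 23]]])

```text
time: 14.75
tool_pos: [533.6, -126.4, 41.4]
tcp_rot: [2.25, 1.539, -0.59]
contact_force: [2.5, -3.3, 5.5]
grip_width: 0.6
```

Run:
```python
from h import *
arc([6,12,18,24,30],0.7,r=36)
look(cap("wrist"));o=bot.get_obs();print(o["tool_pos"],o["contact_force"],tool(o)[1][2].round(4))
```

```text
now tip ang -109.5 r 37.4 yang -87.3 z 41.43 F [ 2.5 -3.3  5.5]
[np.float64(0.00059), np.float64(-0.0019), np.float64(0.0034), 6]
[np.float64(0.00047), np.float64(-0.0042), np.float64(0.0066), 12]
[np.float64(0.00035), np.float64(-0.0067), np.float64(0.0095), 18]
[np.float64(0.00023), np.float64(-0.0095), np.float64(0.012), 24]
[np.float64(0.00011), np.float64(-0.0126), np.float64(0.0143), 30]
red n 388 mean [-3.3 20.7] heading deg 98.5 by mean 99.2
bar rect (fixture) [[43.79999923706055, 31.100000381469727], [43.79999923706055, -31.5], [57.5, -31.5], [57.400001525878906, 31.100000381469727]] min x mid 44.3
[ 532.90199301 -126.16172022   41.30060404] [ 1.93628418 -2.42064808  6.01427025] [-0.9995  0.0237 -0.019 ]
```

Call:
step_arm(targets=[[[0.001, -0.0013, 0.0023, 4], [0.001, -0.0027, 0.0045, 8], [0.001, -0.0046, 0.0071, 13], [0.0009, -0.0067, 0.0095, 18], [0.0009, -0.009, 0.0116, 23]]])

```text
time: 15.22
tool_pos: [520.9, -122.6, 41.1]
tcp_rot: [2.653, 1.535, -0.598]
contact_force: [0.3, -4.6, 7.6]
grip_width: 0.4
```

Run:
```python
from h import *
arc([6,12,18,24,30],0.7,r=36)
look(cap("wrist"));o=bot.get_obs();print(o["tool_pos"],o["contact_force"],tool(o)[1][2].round(4))
```

```text
now tip ang -130.0 r 37.1 yang -110.9 z 41.12 F [ 0.3 -4.6  7.6]
[np.float64(0.00056), np.float64(-0.0017), np.float64(0.0035), 6]
[np.float64(0.00042), np.float64(-0.0037), np.float64(0.0068), 12]
[np.float64(0.00029), np.float64(-0.006), np.float64(0.0098), 18]
[np.float64(0.00016), np.float64(-0.0086), np.float64(0.0126), 24]
[np.float64(3e-05), np.float64(-0.0115), np.float64(0.0151), 30]
red n 177 mean [ 4.7 27.2] heading deg 82.0 by mean 80.1
bar rect (fixture) [[42.70000076293945, -33.400001525878906], [57.0, -33.5], [57.29999923706055, 30.799999237060547], [43.0, 30.799999237060547]] min x mid 43.4
[ 520.31826269 -122.20697222   41.03633768] [ 0.48395781 -4.53720237  6.8470845 ] [-0.9994  0.0163 -0.0309]
```

Call:
step_arm(targets=[[[0.0009, -0.0013, 0.0026, 5], [0.0009, -0.0029, 0.0056, 10], [0.0008, -0.0046, 0.0082, 15], [0.0008, -0.0066, 0.0105, 20], [0.0007, -0.0088, 0.0128, 25]]])

```text
time: 15.68
tool_pos: [509.6, -113.5, 40.8]
tcp_rot: [3.082, 1.532, -0.615]
contact_force: [-1.5, -4.9, 9.9]
grip_width: 0.4
```

Run:
```python
from h import *
arc([6,12,18,24,30],0.7,r=36)
look(cap("wrist"));o=bot.get_obs();print(o["tool_pos"],o["contact_force"],tool(o)[1][2].round(4))
```

```text
now tip ang -152.7 r 36.5 yang -136.4 z 40.83 F [-1.5 -4.9  9.9]
[np.float64(0.00056), np.float64(-0.0014), np.float64(0.0036), 6]
[np.float64(0.00042), np.float64(-0.0031), np.float64(0.007), 12]
[np.float64(0.0003), np.float64(-0.0051), np.float64(0.0101), 18]
[np.float64(0.00018), np.float64(-0.0075), np.float64(0.0131), 24]
[np.float64(7e-05), np.float64(-0.0102), np.float64(0.0158), 30]
red n 91 mean [16.3 26.4] heading deg 64.6 by mean 58.2
bar rect (fixture) [[39.5, 30.799999237060547], [39.70000076293945, -35.0], [56.79999923706055, -35.0], [56.70000076293945, 30.799999237060547]] min x mid 40.9
[ 509.22232038 -112.91558378   40.77378132] [-1.38034111 -3.31392094  8.49829768] [-0.9993  0.0019 -0.038 ]
```

Call:
step_arm(targets=[[[0.0007, -0.0012, 0.003, 5], [0.0006, -0.0026, 0.0059, 10], [0.0005, -0.0041, 0.0086, 15], [0.0005, -0.0058, 0.0111, 20], [0.0004, -0.0079, 0.0135, 25]]])

```text
time: 16.15
tool_pos: [501.8, -99.9, 40.5]
tcp_rot: [-2.779, 1.532, -0.639]
contact_force: [-4.7, -4.5, 11.0]
grip_width: 0.8
```

Run:
```python
from h import *
arc([6,12,18,24,30],0.6,r=36)
c=cap("wrist");save(c,"w5.png");look(c);o=bot.get_obs();print(o["tool_pos"],o["contact_force"],tool(o)[1][2].round(4),o["joint_positions"].round(2))
```

```text
now tip ang -177.5 r 36.6 yang -162.0 z 40.52 F [-4.7 -4.5 11. ]
[np.float64(0.00049), np.float64(-0.0013), np.float64(0.0036), 6]
[np.float64(0.00039), np.float64(-0.003), np.float64(0.007), 12]
[np.float64(0.0003), np.float64(-0.0051), np.float64(0.0102), 18]
[np.float64(0.00022), np.float64(-0.0074), np.float64(0.0132), 24]
[np.float64(0.00016), np.float64(-0.01), np.float64(0.0159), 30]
red n 86 mean [25.8 16.6] heading deg 40.1 by mean 32.8
bar rect (fixture) [[36.20000076293945, 30.899999618530273], [36.29999923706055, -35.0], [56.5, -35.0], [56.400001525878906, 30.899999618530273]] min x mid 37.3
[501.65916127 -99.31259305  40.49995423] [-4.93677452 -2.59486607 10.29970721] [-0.9993 -0.0141 -0.036 ] [-0.34  0.53  1.82 -0.02  0.75  2.25]
```

View pics/w5.png

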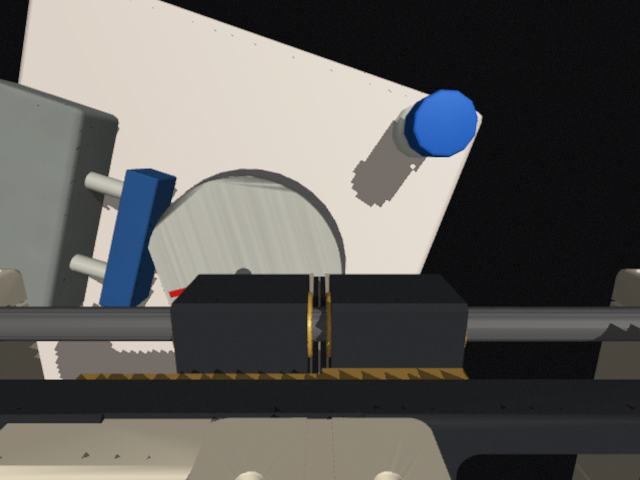

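The wrist view shows the dot at (243,273), the end of the red line at (177,293), the flat's edge running from (150,245) to (170,300), and the bar at (138,240). About 36° is left.

Call:
step_arm(targets=[[[0.0005, -0.0009, 0.0026, 4], [0.0004, -0.002, 0.005, 8], [0.0003, -0.0033, 0.0072, 12], [0.0003, -0.0045, 0.0092, 16], [0.0002, -0.0058, 0.0112, 20]]])

```text
time: 16.62
tool_pos: [500.2, -87.0, 40.5]
tcp_rot: [-2.434, 1.532, -0.652]
contact_force: [-4.3, -1.9, 9.3]
grip_width: 0.5
```

Run:
```python
from h import *
arc([3,6,9,12,15],0.5,r=36)
c=cap("wrist");save(c,"w6.png");look(c);o=bot.get_obs();print(o["tool_pos"],o["contact_force"],tool(o)[1][2].round(4),o["joint_positions"].round(2),pix(c,np.r_[O,42]))
```

```text
now tip ang 162.1 r 36.7 yang 177.5 z 40.51 F [-4.3 -1.9  9.3]
[np.float64(0.00046), np.float64(-0.0007), np.float64(0.0018), 3]
[np.float64(0.00043), np.float64(-0.0015), np.float64(0.0035), 6]
[np.float64(0.0004), np.float64(-0.0023), np.float64(0.0052), 9]
[np.float64(0.00038), np.float64(-0.0033), np.float64(0.0069), 12]
[np.float64(0.00036), np.float64(-0.0043), np.float64(0.0085), 15]
red n 91 mean [29.7  6. ] heading deg 17.5 by mean 11.5
bar rect (fixture) [[30.899999618530273, -33.70000076293945], [53.0, -34.099998474121094], [54.29999923706055, 30.700000762939453], [32.099998474121094, 31.100000381469727]] min x mid 34.3
[500.22693413 -86.59527247  40.52198189] [-4.23271286 -0.63548203  9.67857584] [-0.9993 -0.0253 -0.029 ] [-0.31  0.53  1.83 -0.02  0.75  2.63] [[239.92480701 276.47735892]]
```

View pics/w6.png

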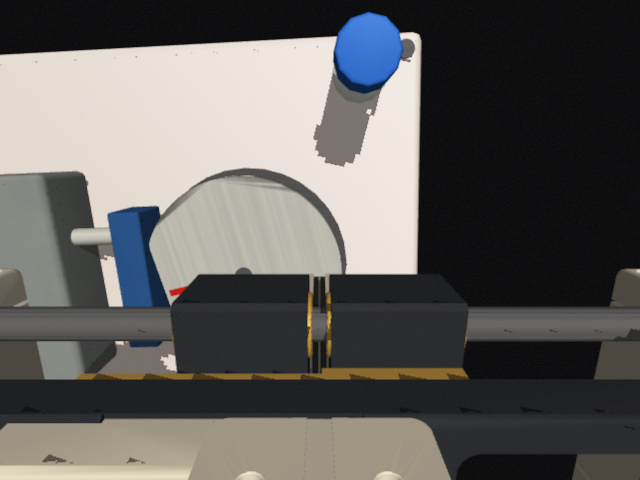

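The view shows the flat's edge from (150,245) to (170,295), leaning about 16° from the bar's face. I'll turn about 13° more.

Call:
step_arm(targets=[[[0.0005, -0.0007, 0.0018, 3], [0.0004, -0.0015, 0.0035, 6], [0.0004, -0.0023, 0.0052, 9], [0.0004, -0.0031, 0.0066, 11.5], [0.0004, -0.0037, 0.0075, 13]]])

```text
time: 17.08
tool_pos: [501.7, -78.6, 40.4]
tcp_rot: [-2.223, 1.533, -0.674]
contact_force: [-5.7, -2.6, 10.5]
grip_width: 0.3
```

Run:
```python
from h import *
arc([1,2,3,4,5],0.5,r=36)
c=cap("wrist");save(c,"w7.png");look(c);o=bot.get_obs();print(o["tool_pos"],o["contact_force"],tool(o)[1][2].round(4),o["joint_positions"].round(2),pix(c,np.r_[O,42]))
cv2.imwrite("pics/w7c.png",cv2.resize(c["color"][140:360,60:360],None,fx=2.5,fy=2.5)[:,:,::-1])
```

```text
now tip ang 148.8 r 36.7 yang 164.2 z 40.42 F [-5.7 -2.6 10.5]
[np.float64(0.0005), np.float64(-0.0003), np.float64(0.0006), 1]
[np.float64(0.00049), np.float64(-0.0006), np.float64(0.0011), 2]
[np.float64(0.00049), np.float64(-0.0009), np.float64(0.0017), 3]
[np.float64(0.00049), np.float64(-0.0013), np.float64(0.0023), 4]
[np.float64(0.00048), np.float64(-0.0016), np.float64(0.0028), 5]
red n 92 mean [30.  -1.3] heading deg 4.3 by mean -2.5
bar rect (fixture) [[27.600000381469727, -32.400001525878906], [48.599998474121094, -36.099998474121094], [60.099998474121094, 28.600000381469727], [39.0, 32.400001525878906]] min x mid 33.6
[501.69683505 -78.55193095  40.43566346] [-4.86680659 -1.51988057 10.63579746] [-0.9993 -0.0301 -0.0229] [-0.3   0.53  1.83 -0.02  0.75  2.88] [[239.99341886 276.70166676]]
```

View pics/w7c.png

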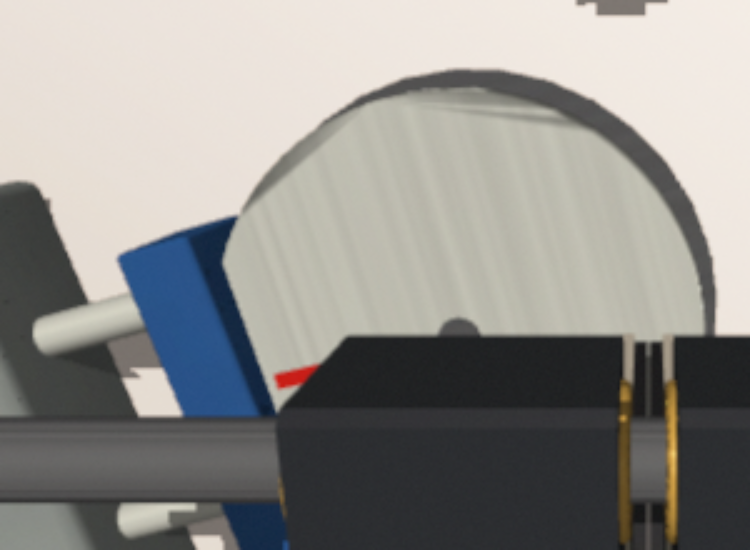

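The crop shows the flat from (225,265) to (280,410) and the bar's face from (190,238) to (275,415). About 4.5° is left.

Call:
step_arm(targets=[[[0.0004, -0.0003, 0.0006, 1], [0.0004, -0.0006, 0.0011, 2], [0.0004, -0.0009, 0.0017, 3], [0.0004, -0.0013, 0.0023, 4], [0.0004, -0.0014, 0.0026, 4.5]]])

```text
time: 17.55
tool_pos: [502.5, -76.2, 40.4]
tcp_rot: [-2.17, 1.534, -0.701]
contact_force: [-4.1, -1.6, 10.6]
grip_width: 0.3
```

Run:
```python
from h import *
arc([1,2,3,4,5],0.5,r=36)
c=cap("wrist");look(c)
cv2.imwrite("pics/w8c.png",cv2.resize(c["color"][140:360,60:360],None,fx=2.5,fy=2.5)[:,:,::-1])
```

```text
now tip ang 144.8 r 36.7 yang 159.6 z 40.43 F [-4.1 -1.6 10.6]
[np.float64(0.0005), np.float64(-0.0003), np.float64(0.0006), 1]
[np.float64(0.00049), np.float64(-0.0006), np.float64(0.0012), 2]
[np.float64(0.00049), np.float64(-0.0009), np.float64(0.0017), 3]
[np.float64(0.00049), np.float64(-0.0013), np.float64(0.0023), 4]
[np.float64(0.00049), np.float64(-0.0016), np.float64(0.0028), 5]
red n 85 mean [30.1 -3.6] heading deg 2.0 by mean -6.8
bar rect (fixture) [[27.600000381469727, -31.899999618530273], [50.900001525878906, -33.099998474121094], [54.20000076293945, 30.5], [30.899999618530273, 31.700000762939453]] min x mid 32.9
```

View pics/w8c.png

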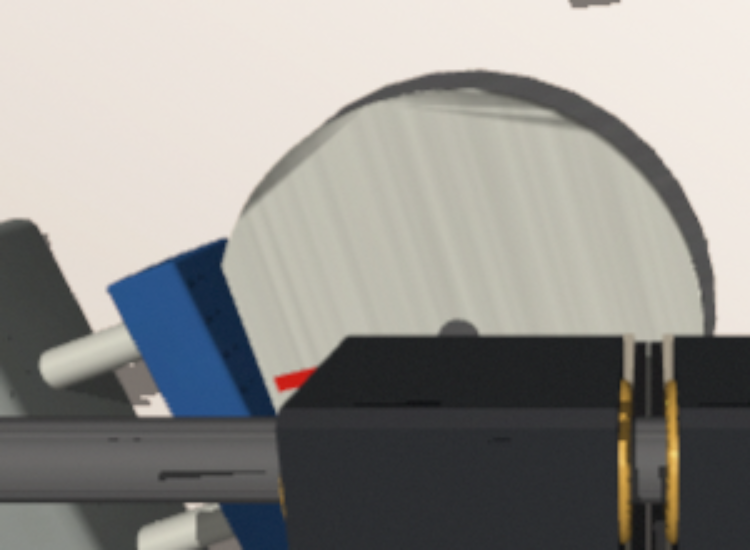

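```bash
cat >> h.py <<'E'
def flat(c,zf=40.5):
    h=c["hsv"]; bl=cv2.inRange(h,(100,120,20),(130,255,255)); 
    steel=cv2.inRange(h,(15,5,90),(60,70,215))
    pts=[]
    for v in range(150,310):
        xs=np.nonzero(steel[v,100:320])[0]
        run=[x for x in xs if steel[v,100+x:100+x+12].min()>0] if len(xs) else []
        if run and bl[v,max(0,100+run[0]-8):100+run[0]].any(): pts.append([100+run[0],v])
    pts=np.array(pts); F=(onplane(c,pts,zf)[:,:2]-O)@RF; l=cv2.fitLine(F.astype(np.float32),cv2.DIST_HUBER,0,.01,.01).ravel()
    print("flat pts",len(pts),pts[0],pts[-1],"normal deg",(np.degrees(np.arctan2(l[1],l[0]))%180-90).round(1),"dist",F[:,0].mean().round(1))
    top=cv2.inRange(h,(100,120,110),(130,255,255)); P=[]
    for v in range(200,308):
        xs=np.nonzero(top[v,60:320])[0]
        if len(xs)>8: P.append([60+xs[-1],v,60+xs[0]])
    P=np.array(P)
    for k in (0,2):
        F=(onplane(c,P[:,[k,1]],46.5)[:,:2]-O)@RF; m=abs(F[:,1])<30; l=cv2.fitLine(F[m].astype(np.float32),cv2.DIST_HUBER,0,.01,.01).ravel()
        print("bar edge",P[0],P[-1],"normal deg",(np.degrees(np.arctan2(l[1],l[0]))%180-90).round(1),"x",np.median(F[m,0]).round(1))
E
python3 - <<'E'
from h import *
c=cap("wrist");np.savez("w8.npz",**{k:c[k] for k in("color","depth","K","R","t","rvec","hsv")})
print(c["hsv"][[235,240,250],[140,130,165]],c["hsv"][250,[142,150,158]])
print("pred bar edge px",pix(c,[np.r_[wor([38,y]),46.5] for y in(-30,30)]+[np.r_[wor([52,y]),46.5] for y in(-30,30)]).round(0).tolist())
flat(c)
E
```

```text
[[ 15  20 233]
 [ 15  18 232]
 [ 28  18 186]] [[107 180  61]
 [ 30  13 162]
 [ 30  18 187]]
pred bar edge px [[131.0, 247.0], [189.0, 364.0], [103.0, 258.0], [162.0, 372.0]]
flat pts 40 [151 236] [164 287] normal deg -7.7 dist 33.8
bar edge [129 247 120] [158 305 130] normal deg -0.4 x 38.5
bar edge [129 247 120] [158 305 130] normal deg -0.0 x 51.1
```

Run:
```python
from h import *
d=np.load("w8.npz");c={k:d[k] for k in d}
h=c["hsv"]
bl=cv2.inRange(h,(100,120,20),(130,255,255))
pts=[]
for v in range(252,300):
    xs=np.nonzero(bl[v,60:200])[0]
    if len(xs): pts.append([60+xs[-1]+.5,v])
pts=np.array(pts)
for z in (40,42):
    F=(onplane(c,pts,z)[:,:2]-O)@RF; l=cv2.fitLine(F.astype(np.float32),cv2.DIST_HUBER,0,.01,.01).ravel()
    print(len(pts),pts[0],pts[-1],"flat normal",(np.degrees(np.arctan2(l[1],l[0]))%180-90).round(1),F[[0,-1]].round(1))
F=(onplane(c,[[244,275],[171,292.5],[185,288.5]],41)[:,:2]-O)@RF; print(F.round(1)); w=F[1:]-F[0]; print(np.degrees(np.arctan2(w[:,1],w[:,0])),np.degrees(np.arctan2(*(F[1]-F[2])[::-1])))
g=c["hsv"][...,2]; dark=(g[262:276,225:265]<110); ys,xs=np.nonzero(dark); print("dot",xs.min()+225,xs.max()+225,ys.min()+262,[ (np.nonzero(r)[0].min()+225,np.nonzero(r)[0].max()+225) for r in dark if r.any()])
```

```text
48 [149.5 252. ] [167.5 299. ] flat normal -5.8 [[ 34.9 -24.7]
 [ 37.2  -1.3]]
48 [149.5 252. ] [167.5 299. ] flat normal -5.8 [[ 33.7 -24.9]
 [ 36.   -1.7]]
[[-1.9 -0.2]
 [33.6 -3.8]
 [26.5 -3.4]]
[-5.91054214 -6.51033701] -3.477181331970852
dot 225 264 268 [(np.int64(241), np.int64(244)), (np.int64(239), np.int64(246)), (np.int64(238), np.int64(248)), (np.int64(237), np.int64(249)), (np.int64(236), np.int64(250)), (np.int64(236), np.int64(250)), (np.int64(225), np.int64(264)), (np.int64(225), np.int64(264))]
```

The numbers say the disc is now about 5.5° past flush: the flat's normal is at −5.8° and the red line at −5.9°. I'll turn back a little.

Call:
step_arm(targets=[[[0.0004, 0.0004, -0.0008, -1.2], [0.0004, 0.0008, -0.0016, -2.4], [0.0004, 0.0012, -0.0024, -3.6], [0.0004, 0.0015, -0.0028, -4.5], [0.0004, 0.0016, -0.0029, -5]]])

```text
time: 18.07
tool_pos: [501.5, -78.9, 40.8]
tcp_rot: [-2.223, 1.532, -0.666]
contact_force: [-0.7, 1.6, 8.6]
grip_width: 0.5
```

```bash
cat >> h.py <<'E'
def rel(c):
    h=c["hsv"]; bl=cv2.inRange(h,(100,120,20),(130,255,255)); top=cv2.inRange(h,(100,120,110),(130,255,255))
    def n(p,z):
        F=(onplane(c,p,z)[:,:2]-O)@RF; l=cv2.fitLine(F.astype(np.float32),cv2.DIST_HUBER,0,.01,.01).ravel(); return np.round([np.degrees(np.arctan2(l[1],l[0]))%180-90,F[:,0].mean()],1)
    a=[[60+np.nonzero(bl[v,60:200])[0][-1]+.5,v] for v in range(252,300) if bl[v,60:200].any()]
    b=[[60+np.nonzero(top[v,60:200])[0][-1]+.5,v] for v in range(252,303) if top[v,60:200].any()]
    print("flat normal",n(a,41),"bar edge",n(b,46.5),a[0],a[-1],b[0],b[-1])
E
python3 - <<'E'
from h import *
arc([-1,-2,-3,-4,-5],0.5,r=36)
c=cap("wrist");look(c);rel(c);c=dict(np.load("w8.npz"));rel(c)
E
```

```text
now tip ang 149.3 r 36.7 yang 164.7 z 40.80 F [-0.7  1.6  8.6]
[np.float64(0.00054), np.float64(-0.0005), np.float64(-0.0008), -1]
[np.float64(0.00057), np.float64(-0.0011), np.float64(-0.0016), -2]
[np.float64(0.00061), np.float64(-0.0017), np.float64(-0.0023), -3]
[np.float64(0.00064), np.float64(-0.0022), np.float64(-0.0031), -4]
[np.float64(0.00068), np.float64(-0.0028), np.float64(-0.0038), -5]
red n 98 mean [29.9 -1.3] heading deg 4.2 by mean -2.5
bar rect (fixture) [[27.5, -32.400001525878906], [48.5, -36.29999923706055], [60.29999923706055, 28.600000381469727], [39.29999923706055, 32.400001525878906]] min x mid 33.8
flat normal [-1.7 36.5] bar edge [ 0.1 36.7] [np.float64(150.5), 252] [np.float64(167.5), 299] [np.float64(142.5), 252] [np.float64(162.5), 302]
flat normal [-5.8 35.5] bar edge [-0.1 38.3] [np.float64(149.5), 252] [np.float64(167.5), 299] [np.float64(132.5), 252] [np.float64(157.5), 302]
```

The flat is now at −1.7° and the bar has come in. One small correction more.

Call:
step_arm(targets=[[[0.0005, -0.0004, -0.0006, -0.8], [0.0005, -0.0008, -0.0012, -1.6], [0.0005, -0.0008, -0.0012, -1.6], [0.0005, -0.0008, -0.0012, -1.6], [0.0005, -0.0008, -0.0012, -1.6]]])

```text
time: 18.53
tool_pos: [501.7, -79.6, 40.7]
tcp_rot: [-2.253, 1.533, -0.668]
contact_force: [-4.5, 3.0, 9.2]
grip_width: 0.3
```

Run:
```python
from h import *
o=bot.get_obs();arc([-1],0.5,r=36,o=o)
c=cap("wrist");look(c);rel(c)
R=tool(o)[1];print("lift 60 mm world up:",(R.T@[0,0,0.06]).round(4))
```

```text
now tip ang 150.3 r 36.3 yang 166.3 z 40.66 F [-4.5  3.   9.2]
[np.float64(0.00052), np.float64(-0.0001), np.float64(-0.0007), -1]
red n 104 mean [29.8 -0.9] heading deg 4.2 by mean -1.7
bar rect (fixture) [[27.5, -32.599998474121094], [49.29999923706055, -33.29999923706055], [51.099998474121094, 30.700000762939453], [29.299999237060547, 31.399999618530273]] min x mid 33.8
flat normal [-0.6 36.6] bar edge [ 0.1 36.4] [np.float64(152.5), 252] [np.float64(168.5), 299] [np.float64(145.5), 252] [np.float64(163.5), 302]
lift 60 mm world up: [-0.06   -0.0018 -0.0014]
```

Flush to within 0.6°. Lift straight off, then go to the lever.

Call:
step_arm(targets=[[[-0.004, 0, 0, 0], [-0.012, 0, 0, 0], [-0.03, -0.001, -0.001, 0], [-0.055, -0.0015, -0.001, 0], [-0.085, -0.002, -0.002, 0]]])

```text
time: 19.0
tool_pos: [500.3, -79.3, 125.7]
tcp_rot: [-2.285, 1.536, -0.699]
contact_force: [0.0, -0.4, -0.2]
grip_width: 0.5
```

Run:
```python
from h import *
o=bot.get_obs();print(o["tool_pos"],fix(o["tool_pos"]),o["contact_force"])
c=cap("wrist");look(c)
a,t=go([-78,125],125,167,o);print(a,t);a,t=go([-78,125],83,167,o);print(a,t)
```

```text
[500.2743714  -79.27062025 125.7322657 ] [-32.86850031  18.71897268] [ 0.01751835 -0.4317982  -0.22781586]
red n 175 mean [19.6 -0.3] heading deg -0.8 by mean -0.8
bar rect (fixture) [[30.799999237060547, -31.700000762939453], [49.099998474121094, -33.599998474121094], [54.20000076293945, 16.899999618530273], [35.900001525878906, 18.799999237060547]] min x mid 35.8
[-0.0032  0.0691  0.0925] -0.74
[0.0388 0.0702 0.0934] -0.74
```

Red line at −0.8° after the lift, so the disc stayed flush. Now to the −x side of the ball.

Call:
step_arm(targets=[[[0, 0.022, 0.028, 0], [0, 0.045, 0.058, 0], [0, 0.069, 0.093, 0], [0.015, 0.07, 0.093, 0], [0.038, 0.07, 0.093, 0]]])

```text
time: 19.47
tool_pos: [434.1, 12.1, 90.8]
tcp_rot: [-2.146, 1.521, -0.557]
contact_force: [0.9, -0.9, 0.8]
grip_width: 0.3
```

Run:
```python
from h import *
o=bot.get_obs();print(o["tool_pos"],fix(o["tool_pos"]),o["contact_force"],yang(tool(o)[1]))
c=cap("wrist");look(c,42)
h=c["hsv"];red=cv2.inRange(h,(0,150,80),(8,255,255))|cv2.inRange(h,(172,150,80),(180,255,255));n,_,s,ce=cv2.connectedComponentsWithStats(red)
for i in range(1,n):
    if s[i,4]>60: print(s[i],ce[i].round(),fix(onplane(c,ce[i],90)[0]))
for x in(-62,-50,-40,0,5): print(x,go([x,125],83,167,o)[0])
```

```text
[434.10025553  12.09565506  90.75105163] [-73.8751607 123.8154221] [ 0.90268972 -0.94905666  0.80343403] 166.4664615213308
red n 305 mean [19.4  0.3] heading deg -0.7 by mean 0.8
bar rect (fixture) [[27.299999237060547, 34.70000076293945], [31.399999618530273, -31.5], [53.29999923706055, -30.100000381469727], [49.20000076293945, 36.099998474121094]] min x mid 34.2
[ 77  81  51  17 275] [102.  89.] [-7.25232009 14.95567755]
-62 [ 0.0081 -0.0109  0.0042]
-50 [ 0.0085 -0.0226  0.007 ]
-40 [ 0.0089 -0.0323  0.0093]
0 [ 0.0102 -0.0712  0.0187]
5 [ 0.0104 -0.076   0.0199]
```

Call:
step_arm(targets=[[[0.005, -0.006, 0.002, 0], [0.008, -0.014, 0.004, 0], [0.0085, -0.022, 0.007, 0], [0.009, -0.03, 0.009, 0], [0.009, -0.037, 0.011, 0]]])

```text
time: 19.93
tool_pos: [470.7, 23.0, 78.8]
tcp_rot: [-2.208, 1.527, -0.621]
contact_force: [-1.3, -0.9, 0.9]
grip_width: 0.1
```

Run:
```python
from h import *
o=bot.get_obs();print(o["tool_pos"],fix(o["tool_pos"]),o["contact_force"],yang(tool(o)[1]))
for x in(-20,-10,0,5): print(x,go([x,125],83,167,o)[0])
```

```text
[470.65822616  23.03736069  78.82494486] [-35.73960855 125.18866678] [-1.25078276 -0.91856811  0.93135916] 166.37357316121344
-20 [-0.0037 -0.0155  0.0034]
-10 [-0.0034 -0.0252  0.0058]
0 [-0.0032 -0.0349  0.0082]
5 [-0.003  -0.0398  0.0093]
```

Call:
step_arm(targets=[[[-0.002, -0.006, 0.0015, 0], [-0.003, -0.012, 0.003, 0], [-0.003, -0.018, 0.004, 0], [-0.003, -0.023, 0.005, 0], [-0.003, -0.027, 0.006, 0]]])

```text
time: 20.35
tool_pos: [498.1, 29.7, 82.7]
tcp_rot: [-2.205, 1.527, -0.618]
contact_force: [-1.5, 0.6, -0.5]
grip_width: 0.2
```

Run:
```python
from h import *
o=bot.get_obs();print(o["tool_pos"],fix(o["tool_pos"]),o["contact_force"],yang(tool(o)[1]))
for x in(-4,0,4,8): print(x,go([x,125],83,167,o)[0])
for n in("top","side"):
    c=cap(n);h=c["hsv"];red=cv2.inRange(h,(0,150,80),(8,255,255))|cv2.inRange(h,(172,150,80),(180,255,255));k,_,s,ce=cv2.connectedComponentsWithStats(red)
    for i in range(1,k):
        if s[i,4]>8 and 250<ce[i][0]<420 and 170<ce[i][1]<340: print(n,s[i],ce[i].round(1),fix(onplane(c,ce[i],92)[0]))
```

```text
[498.07663004  29.6694719   82.67666581] [ -7.53481566 124.69528215] [-1.48874471  0.56867258 -0.48579137] 166.37709364846435
-4 [-0.0002 -0.0034  0.0011]
0 [-0.0001 -0.0073  0.0021]
4 [-0.     -0.0111  0.003 ]
8 [ 0.0001 -0.015   0.004 ]
side [314 223   7  10  61] [316.7 227.7] [ 24.32528727 126.50175918]
side [337 271   9   5   9] [341.  273.2] [ -3.19746708 -31.68075898]
```

Call:
step_arm(targets=[[[0, -0.001, 0.0003, 0], [0, -0.002, 0.0006, 0], [0, -0.003, 0.0009, 0], [0, -0.004, 0.0012, 0], [0, -0.005, 0.0014, 0]]])

```text
time: 20.87
tool_pos: [503.0, 31.1, 82.8]
tcp_rot: [-2.206, 1.527, -0.619]
contact_force: [-4.8, -0.5, -0.9]
grip_width: 0.7
```

Run:
```python
from h import *
o=bot.get_obs();print(o["tool_pos"],fix(o["tool_pos"]),o["contact_force"])
c=cap("side");h=c["hsv"];red=cv2.inRange(h,(0,150,80),(8,255,255))|cv2.inRange(h,(172,150,80),(180,255,255));k,_,s,ce=cv2.connectedComponentsWithStats(red)
for i in range(1,k):
        if s[i,4]>8 and 250<ce[i][0]<420 and 170<ce[i][1]<340: print(s[i],ce[i].round(1),fix(onplane(c,ce[i],91)[0]))
```

```text
[502.97682037  31.10212588  82.78148456] [ -2.43172837 124.84648671] [-4.78179195 -0.54233557 -0.94801157]
[315 223   7  10  62] [317.9 227.7] [ 27.3667726  125.63173228]
[337 271   9   5   9] [341.  273.2] [ -2.74117847 -31.01525602]
```

Call:
step_arm(targets=[[[0, -0.001, 0.0003, 0], [0, -0.002, 0.0005, 0], [0, -0.002, 0.0005, 0], [0, 0.015, -0.004, 0], [0, 0.04, -0.01, 0]]])

```text
time: 21.33
tool_pos: [465.0, 20.3, 81.9]
tcp_rot: [-2.169, 1.524, -0.581]
contact_force: [0.2, -0.4, -0.1]
grip_width: 0.3
```

Call:
step_arm(targets=[[[-0.005, 0.02, -0.005, 0], [-0.03, 0.05, -0.012, 0], [-0.06, 0.08, -0.02, 0], [-0.1, 0.09, -0.022, 0], [-0.13, 0.09, -0.022, 0]]])

```text
time: 21.75
tool_pos: [368.2, -0.0, 210.9]
tcp_rot: [-2.164, 1.523, -0.577]
contact_force: [1.6, -1.1, -0.4]
grip_width: 0.5
```

Call:
step_arm(targets=[[[0, 0.02, 0, 0], [0, 0.03, 0, 0], [0, 0.03, 0, 0], [0, 0.03, 0, 0], [0, 0.03, 0, 0]]])

```text
time: 22.17
tool_pos: [338.6, -0.5, 209.1]
tcp_rot: [-2.168, 1.524, -0.581]
contact_force: [0.1, 0.5, -0.6]
grip_width: 0.4
```

Run:
```python
from h import *
o=bot.get_obs();print(o["time"],o["tool_pos"],fix(o["tool_pos"]),o["contact_force"],o["dq"].round(3))
W=cap("wrist");look(W)
T=cap("top");S=cap("side")
for n,c in(("top",T),("side",S),("wrist",W)):
    h=c["hsv"];red=cv2.inRange(h,(0,150,80),(8,255,255))|cv2.inRange(h,(172,150,80),(180,255,255));k,_,s,ce=cv2.connectedComponentsWithStats(red)
    for i in range(1,k):
        f=fix(onplane(c,ce[i],90)[0])
        if s[i,4]>20 and abs(f[0])<80 and abs(f[1]-125)<40: print(n,s[i],ce[i].round(1),f)
print("side blue/red line:");look(S)
cv2.imwrite("pics/end.png",np.hstack([cv2.resize(S["color"][205:345,260:420],(400,350),interpolation=cv2.INTER_CUBIC),cv2.resize(W["color"],(400,350))])[:,:,::-1])
```

```text
22.1667 [338.62594119  -0.53827424 209.08456173] [-169.45115668  135.655602  ] [ 0.0792457   0.54419082 -0.61984962] [ 0.002  0.012 -0.007  0.     0.006 -0.001]
red n 111 mean [19.8  0.1] heading deg -0.8 by mean 0.4
bar rect (fixture) [[28.100000381469727, 34.0], [31.5, -31.299999237060547], [52.900001525878906, -30.200000762939453], [49.599998474121094, 35.099998474121094]] min x mid 34.4
top [285 239   9   9  68] [289.  242.9] [ 25.49930986 123.88063784]
side [313 223   9  10  78] [317.1 227.6] [ 26.18401891 127.95119514]
wrist [ 73 264  36  30 832] [ 89.9 278.7] [ 25.53017202 124.92709601]
side blue/red line:
red n 13 mean [20.3  2. ] heading deg -0.6 by mean 5.6
bar rect (fixture) [[29.200000762939453, -40.29999923706055], [48.29999923706055, -42.099998474121094], [55.099998474121094, 31.200000762939453], [36.0, 33.0]] min x mid 36.3
```

View pics/end.png

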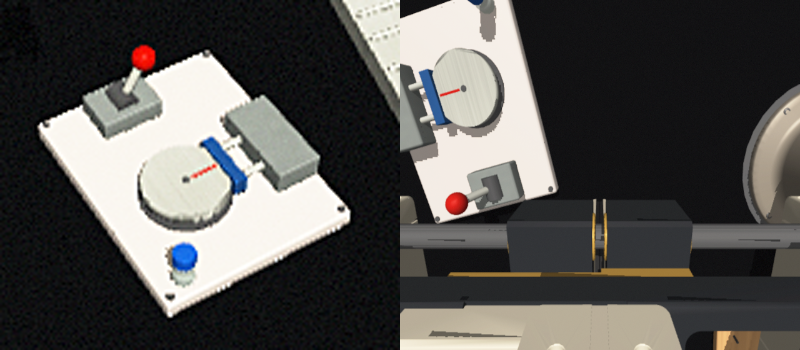

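Both views show the flat against the bar, the red line pointing at the bar, and the lever over towards +x. The ball is at x ≈ 25.7 mm, about 0.98 rad. The arm is clear, so I'll hand in.

```bash
python3 -c "
from plant import bot
print(bot.close_job())"
```

```text
the job is handed in; nothing more can be done
None
```

The disc's flat lies flush against the blue bar, the red lever is fully over, and the job was handed in at about 22 s; it reports no verdict.

**What I did:** I felt for the disc's face, which is about 42 mm above the bench. I turned the disc clockwise through about 170° in two pressed strokes. The largest press I read was 11 N, at the end of a move; forces within a move are not reported. The disc went about 5.5° past flush, so I turned it back. I then lifted off, pushed the lever over by its ball and withdrew the arm.

**Last checks:**
- **Disc:** the red line reads −0.8° in the wrist view and −0.6° in the side view, within the 3° allowed. The last reading of the flat itself, taken while still pressing, was −0.6°.
- **Bar:** the picture shows it sprung in on the flat, and I estimated at least 6.9 mm of travel from the flat's angle. Its raw camera distance read 1–2 mm short, which is calibration error.
- **Lever:** the ball is at fixture x of about +25.5 to +26 mm in all three views, which puts the lever about 0.98 rad over.
- **Robot:** clear of everything, with no contact force beyond sensor noise.

**What went wrong or was not checked:**
- **Slipping strokes:** the first few strokes slipped without turning the disc, because the press was too light and the radius too small.
- **Red-line estimates:** two ways of reading the red line's angle disagreed by up to 9° while the gripper partly hid it, so I relied on the flat's edge there.
- **Other objects:** the vial stands in its place in the pictures. I did not re-measure the other bystanders, but the arm never went low near them.

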